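# Fill the sanding board with blocks of one thickness and clamp it

### The job

One wooden block already stands in the clamping board on the bench. Slacken the board's black knob by a full turn - it has a left-hand thread, so it loosens clockwise - slide the jaw back, and stand every other block of that same thickness flat in the channel with it, in one row, each with its longer side across the channel, so that they can be sanded level; leave the blocks of the other thickness and everything else where they are. Then push the jaw up until its rubber facing is well squeezed against the row, screw the knob down tight again (anticlockwise) and let go.

Things in the scene. Friction and masses are not known exactly. Their poses are not given: they have to be found in the camera images.
- board: clamping board for sanding blocks, fixed to the bench: plywood base 100 mm (x) by 300 mm (y), 4 mm thick. Two low wooden rails along y (tops 12 mm above the bench, inner faces 60 mm apart) form a channel, closed at +y by a fixed wooden stop (60 mm wide, top 20 mm above the bench) and from -y by a sliding jaw with a black knob. Blocks stand in one row between them. Origin: centre of the underside
- channel (a point): point on the channel's floor (4 mm above the bench), on its centre line, at the face of the end stop; axes as the board's: the row of blocks runs from here to -y, x is across the channel
- jaw_face (a point): centre of the jaw's facing when unsqueezed, 13 mm above the bench; moves with the jaw; axes as the board's. The row lies between here and the stop. The jaw is 58 mm wide, 28 mm thick with its 8 mm sponge-rubber facing, its top 20.5 mm above the bench; behind it (to -y) a 36 mm wide tongue, 70 mm long, top 12.5 mm above the bench, carries the knob, whose axis is 70 mm behind the face
- knob_grip (a point): middle of the knob's grip, on its upright axis, 35 mm above the bench when tight. Round ribbed black plastic knob, 42 mm across, 28 mm high (19 to 47 mm above the bench when tight; rises 4.5 mm a turn as it slackens), to be gripped from above at any angle. It sits on the jaw and moves with it, so the jaw can be slid by it; the thicker part of the jaw begins 42 mm from the knob's axis
- knob (a joint): turn of the clamp knob, rad: 0 = tight, at a hard stop; grows as it is turned CLOCKWISE seen from above. Left-hand thread: clockwise slackens, anticlockwise tightens. Drag 0.1 to 0.2 N m. Below about 0.9 rad the jaw is held fast; beyond 1.4 rad it slides. Ends at 9.4
- jaw (a joint): how far the jaw has been slid away from the stop, m: 0 = the start (room for one block), up to 0.145 = fully back. The clear length of the channel from stop to facing is 0.0364 + this value. When slack it slides with about 6 N, heavily, and stays where it is left
- facing (a joint): how far the jaw's black sponge-rubber facing is squeezed in, m: 0 free, 0.005 fully; 1.5 N per mm
- nail_jar: clear jar with a tan lid, 62 mm across, 85 mm high; stays there. Origin: centre of its underside
- screw_jar: clear jar with a red lid, 68 mm across, 95 mm high; stays there. Origin: centre of its underside
- thin_1: plain brown hardwood block, thin kind: 52 mm (its x) by 36 mm (its y), 20 mm thick (its z), rounded edges; stands in the board's channel at the start, or lies on the bench just in front of the board (then the first block of the other kind is in the channel). Origin: centre of its underside
- thick_1: plain brown hardwood block, thick kind: 52 mm (its x) by 36 mm (its y), 38 mm thick (its z), rounded edges; stands in the board's channel at the start, or lies on the bench just in front of the board (then the first block of the other kind is in the channel). Origin: centre of its underside
- thin_2: plain brown hardwood block, thin kind: 52 mm (its x) by 36 mm (its y), 20 mm thick (its z), rounded edges; loose on the bench; may be absent. Origin: centre of its underside
- thick_2: plain brown hardwood block, thick kind: 52 mm (its x) by 36 mm (its y), 38 mm thick (its z), rounded edges; loose on the bench; may be absent. Origin: centre of its underside
- thin_3: plain brown hardwood block, thin kind: 52 mm (its x) by 36 mm (its y), 20 mm thick (its z), rounded edges; loose on the bench; may be absent. Origin: centre of its underside
- thick_3: plain brown hardwood block, thick kind: 52 mm (its x) by 36 mm (its y), 38 mm thick (its z), rounded edges; loose on the bench; may be absent. Origin: centre of its underside
- thin_4: plain brown hardwood block, thin kind: 52 mm (its x) by 36 mm (its y), 20 mm thick (its z), rounded edges; loose on the bench; may be absent. Origin: centre of its underside
- thick_4: plain brown hardwood block, thick kind: 52 mm (its x) by 36 mm (its y), 38 mm thick (its z), rounded edges; loose on the bench; may be absent. Origin: centre of its underside
Not all that is in view belongs to the job. What is shaped like the thin_1 but red is not meant.

How it is judged (in metres and radians):
On the way, in this order (a step that is already met when the one before it is completed fails the run):
1. the knob has been slackened (turned clockwise to more than 5.6 rad from tight) (value of joint knob above 5.6 rad), for 0.2 s.
2. the jaw has been slid back by more than 30 mm (value of joint jaw above 0.03 m), for 0.2 s.
At the end, for the whole second after the job is handed in: every block of the starting block's thickness is in the channel, within 8 mm of its centre line, flat (tilt under 0.09 rad), square within 0.15 rad, at rest; the other blocks are within 70 mm of their start and none is in the channel; facing squeezed over 0.8 mm; knob within 0.35 rad of tight (value of joint knob below 0.35 rad and value of joint facing above 0.0008 m and (((x of thin_1 in the frame of channel between -0.008 and 0.008 m and y of thin_1 in the frame of channel between -0.14 and -0.014 m and z of thin_1 in the frame of channel between -0.003 and 0.004 m and angle between thin_1's own z axis and vertical below 0.09 rad and angle between the x axis of thin_1 and the x axis of board, either way round below 0.15 rad and linear speed of thin_1 below 0.01 m/s) and (x of thin_2 in the frame of channel between -0.008 and 0.008 m and y of thin_2 in the frame of channel between -0.14 and -0.014 m and z of thin_2 in the frame of channel between -0.003 and 0.004 m and angle between thin_2's own z axis and vertical below 0.09 rad and angle between the x axis of thin_2 and the x axis of board, either way round below 0.15 rad and linear speed of thin_2 below 0.01 m/s) and (x of thin_3 in the frame of channel between -0.008 and 0.008 m and y of thin_3 in the frame of channel between -0.14 and -0.014 m and z of thin_3 in the frame of channel between -0.003 and 0.004 m and angle between thin_3's own z axis and vertical below 0.09 rad and angle between the x axis of thin_3 and the x axis of board, either way round below 0.15 rad and linear speed of thin_3 below 0.01 m/s) and (x of thin_4 in the frame of channel between -0.008 and 0.008 m and y of thin_4 in the frame of channel between -0.14 and -0.014 m and z of thin_4 in the frame of channel between -0.003 and 0.004 m and angle between thin_4's own z axis and vertical below 0.09 rad and angle between the x axis of thin_4 and the x axis of board, either way round below 0.15 rad and linear speed of thin_4 below 0.01 m/s) and x of thick_1 in the frame of channel below -0.06 m and distance of each of thick_1, thick_2, thick_3, thick_4 from where it was at the start of the episode below 0.07 m) or ((x of thick_1 in the frame of channel between -0.008 and 0.008 m and y of thick_1 in the frame of channel between -0.14 and -0.014 m and z of thick_1 in the frame of channel between -0.003 and 0.004 m and angle between thick_1's own z axis and vertical below 0.09 rad and angle between the x axis of thick_1 and the x axis of board, either way round below 0.15 rad and linear speed of thick_1 below 0.01 m/s) and (x of thick_2 in the frame of channel between -0.008 and 0.008 m and y of thick_2 in the frame of channel between -0.14 and -0.014 m and z of thick_2 in the frame of channel between -0.003 and 0.004 m and angle between thick_2's own z axis and vertical below 0.09 rad and angle between the x axis of thick_2 and the x axis of board, either way round below 0.15 rad and linear speed of thick_2 below 0.01 m/s) and (x of thick_3 in the frame of channel between -0.008 and 0.008 m and y of thick_3 in the frame of channel between -0.14 and -0.014 m and z of thick_3 in the frame of channel between -0.003 and 0.004 m and angle between thick_3's own z axis and vertical below 0.09 rad and angle between the x axis of thick_3 and the x axis of board, either way round below 0.15 rad and linear speed of thick_3 below 0.01 m/s) and (x of thick_4 in the frame of channel between -0.008 and 0.008 m and y of thick_4 in the frame of channel between -0.14 and -0.014 m and z of thick_4 in the frame of channel between -0.003 and 0.004 m and angle between thick_4's own z axis and vertical below 0.09 rad and angle between the x axis of thick_4 and the x axis of board, either way round below 0.15 rad and linear speed of thick_4 below 0.01 m/s) and x of thin_1 in the frame of channel below -0.06 m and distance of each of thin_1, thin_2, thin_3, thin_4 from where it was at the start of the episode below 0.07 m))); the robot touches nothing.
It fails at once if the nail jar was shifted by more than 30 mm (distance of nail_jar from where it was at the start of the episode above 0.03 m).
It fails at once if the screw jar was shifted by more than 30 mm (distance of screw_jar from where it was at the start of the episode above 0.03 m).
Of thin_2, thin_3, thin_4 only 2 to 3 are there at a start; the rules pass over those that are not, and their reading is None.
Of thick_2, thick_3, thick_4 only 2 to 3 are there at a start; the rules pass over those that are not, and their reading is None.
At some moment in a run one of thin_2, thick_2, thin_3, thick_3, thin_4, thick_4 may be knocked a few centimetres aside while the robot is not near it.
Once in a run the grip may slacken for a moment while it holds something.
It also fails if it takes over 210 s, if anything falls off the work surface, if the arm or the gripper's body presses on something with over 40 N, if the wrist force passes 120 N, or if a joint passes its speed limit or range.

### The arm

A 6-joint arm with a two-finger parallel gripper is mounted at the origin on the work surface; the furniture and walls round the work are solid. World frame = base frame: x ahead of the robot, y to its left, z up, the work surface at z = 0. Lengths are in mm, angles in rad, forces in N, time in s.
With the tool pointing down it reaches from about 275 to 750 mm from the base axis. Payload 10.2 kg.
Tool frame: the origin (TCP) lies where the fingers leave the gripper's body, on its centre line; the fingertips stand 73 mm ahead of it and the grasp point (between the pads) lies 54 mm ahead of it (env.tips_ahead is the distance from the TCP to the fingertips, in mm); z points along the fingers, y is the direction in which the jaws open and shut (so a half turn about z gives the same grasp; the last joint's range is limited). The gripper opens to 85 mm and grips with 20 to 120 N. Pads are 22 mm wide; open, the fingers measure 114 mm over their backs; the gripper's body (76 mm by 85 mm) begins 54 mm behind the grasp point. The pads swing forward as they close: fully open they stand 13 mm farther back than shut.
Start: joints at [-1.392, 0.313, 1.498, -0, 1.331, -0.223], TCP at [205.303, -483.2, 303.894] pointing down, gripper open.
Joint ranges: [-2.94, 2.94], [-0.97, 2.17], [0.19, 2.56], [-1.23, 4.37], [0.02, 3.11], [-2.88, 2.88]. Speed limits (rad/s): [2.39, 2.39, 3.01, 3.14, 3.14, 3.14].

### API

Orientations are given as a unit quaternion [w, x, y, z].
In Python, from bench import env, eyes gives the robot as it stands.
- The arm moves only by the tool send_rows, never from a script. Its argument "series" is a list of rows, each an object of numbers: "gripper": the closure, from -1 (fully open) to 1 (shut); "dx", "dy", "dz": the shift along the tool's x, y, z normalised to -1 to 1, where 1 is 12 cm; "yaw": the turn about the tool's z normalised to -1 to 1, where 1 is 30 degrees. In form: [{"gripper": .., "dx": .., "dy": .., "dz": .., "yaw": ..}, ...]. A call has 1 to 5 rows; each row shifts and turns the commanded pose from where the row before left it, along the tool's axes as they then stand; what a row does not reach is not made up. A row lasts 1/8 s, in which the tool goes at most 62.5 mm and 10.7 degrees, less where a joint would pass 70% of its speed; a pose out of reach is approached as far as the arm can. A call with a number of a shift or a turn outside -1 to 1 is refused whole. A call with a gripper value outside its range is refused whole. The fingers move at their own pace and stop on an object; "grip_force" is the grip in N (left out, the last holds). Time passes only in rows, so rows that do not move let the fingers close. It gives the time, the measured TCP pose, the force and the opening at its end, in the units of the state.
- env.get_obs(): the state, without advancing time (a new reading comes with each control period).
- eyes.capture(name): name is "scene" or "top"; returns the picture (420x560x3 uint8, blue, green, red); there is no depth.
- eyes.camera_info(name): a dict with "fx", "fy", "cx", "cy" (pixels), "extrinsics" (4x4, takes a point from world to camera coordinates). Camera axes: x right, y up, looking along -z (the intrinsics and any distortion apply to the point x, -y, -z); pixel columns grow to the right and rows downward; lengths in mm; the calibration is good to about 2 mm. A picture is of the moment at which its call begins. camera_info takes no time and is no camera call.
- env.finish_job(): hands the job in, once; it reports no verdict.
The state is a dict: "clock": time; "joint_pos": joint angles; "qd": joint speeds; "tau": joint torques, N m; "position": TCP position; "tool_rot": TCP orientation; "ft_force": force on the tool from outside, world axes, zero at the start; "ft_torque": the same for the moment, N m; "grip_width": finger opening in mm.
Only numpy, scipy, OpenCV 4.12 (cv2) and the standard library are available. Lean on these libraries where they do the work, as an engineer would, in place of code of your own. Each camera call takes 0.05 s, during which the arm holds its last target. There are 200 camera calls.

## Working session

There is one attempt and no reset: what is moved stays moved. The work goes in short steps, Python scripts to look and compute and a tool call to move; the robot and the scene stay as the last step left them, time stands still between calls to the robot, and variables do not carry over. Pictures are saved under pics/ and viewed, about 12 in all and at most 16, crops included, and the job is handed in when it is done.

Besides the shell and the picture viewer there is one more tool, called after "Call:" in YAML: its name, and indented under it one key for each argument. send_rows: Moves the arm, as the interface text tells. Its arguments: {"type":"object","properties":{"series":{"type":"array","items":{"type":"object","properties":{"gripper":{"type":"number"},"dx":{"type":"number","minimum":-1,"maximum":1},"dy":{"type":"number","minimum":-1,"maximum":1},"dz":{"type":"number","minimum":-1,"maximum":1},"yaw":{"type":"number","minimum":-1,"maximum":1}}}},"grip_force":{"type":"number"}},"required":["series"]}

```bash
ls; mkdir -p pics; python3 - <<'E'
from bench import env, eyes
import cv2, numpy as np
print(env.get_obs())
for n in("scene","top"):
    im=eyes.capture(n); cv2.imwrite(f"pics/{n}0.png",im)
    c=eyes.camera_info(n); print(n,{k:(v if k!="extrinsics" else np.round(v,4).tolist()) for k,v in c.items()})
E
```

```text
pics
{'clock': 0.0, 'joint_pos': array([-1.39241913e+00,  3.13421925e-01,  1.49847121e+00,  1.17850502e-05,
        1.33100518e+00, -2.23422869e-01]), 'qd': array([-3.95562391e-04,  9.61923287e-06, -1.17712174e-03,  5.18776539e-05,
        2.56905375e-04,  2.49138238e-04]), 'tau': array([-1.53231133e-03, -4.12270975e+01, -2.59744924e+01, -2.80651411e-04,
        4.14764945e-03, -3.01391663e-05]), 'position': array([ 205.26187643, -483.01610285,  303.33653971]), 'tool_rot': array([-6.52534420e-04,  9.79887443e-01,  1.99549927e-01,  2.04238728e-05]), 'ft_force': array([-0.55263942, -0.8707946 , -0.72753098]), 'ft_torque': array([-0.0214833 ,  0.02593971, -0.01136353]), 'grip_width': 85.5676089639058}
scene {'fx': 498.84342860486515, 'fy': 498.84342860486515, 'cx': 276.95501621691443, 'cy': 210.86636159158735, 'extrinsics': [[-0.8572, -0.515, 0.0005, 356.7959], [0.2446, -0.4062, 0.8805, -187.2398], [-0.4532, 0.7549, 0.4741, -1253.485], [0.0, 0.0, 0.0, 1.0]]}
top {'fx': 519.3092008844488, 'fy': 519.3092008844488, 'cx': 279.15671550957234, 'cy': 209.017791678904, 'extrinsics': [[0.0153, -0.9988, 0.046, -62.184], [0.9857, 0.0228, 0.167, -445.6299], [-0.1678, 0.0428, 0.9849, -1332.2207], [0.0, 0.0, 0.0, 1.0]]}
```

View pics/top0.png

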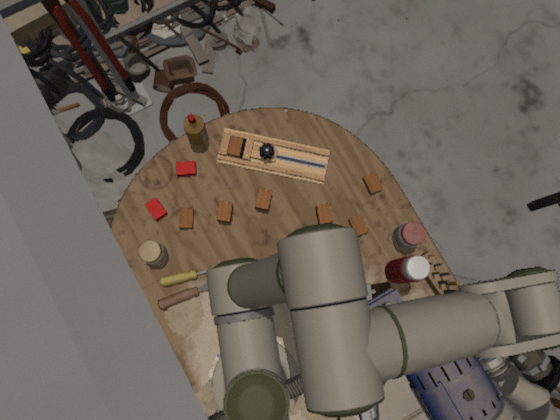

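View pics/scene0.png

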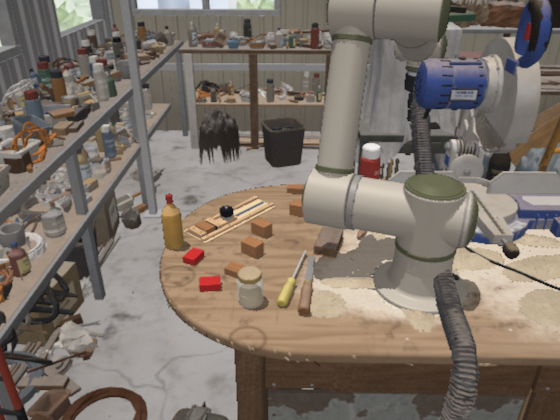

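The top view shows the board at (228–328, 130–182), with a block in its channel at (236,146). Loose brown blocks are at (187,218), (225,211), (264,200), (325,214), (358,226) and (373,183), and two red ones at (186,168) and (157,209). Enlarged crops should tell thin from thick.

```bash
cat > h.py <<'E'
from bench import env, eyes
import cv2, numpy as np
def ray(n,u,v):
    c=eyes.camera_info(n);E=np.array(c["extrinsics"]);R=E[:3,:3];C=-R.T@E[:3,3]
    d=R.T@np.array([(u-c["cx"])/c["fx"],-(v-c["cy"])/c["fy"],-1.]);return C,d
def at(n,u,v,z):
    C,d=ray(n,u,v);return C+d*(z-C[2])/d[2]
def proj(n,P):
    c=eyes.camera_info(n);E=np.array(c["extrinsics"]);p=np.atleast_2d(P)@E[:3,:3].T+E[:3,3]
    return np.c_[c["cx"]-c["fx"]*p[:,0]/p[:,2],c["cy"]+c["fy"]*p[:,1]/p[:,2]]
def tri(a,b):
    (C,d),(D,e)=ray("top",*a),ray("scene",*b)
    s=np.linalg.lstsq(np.c_[d,-e],D-C,rcond=None)[0];p,q=C+d*s[0],D+e*s[1];return (p+q)/2,np.linalg.norm(p-q)
def crop(im,x0,y0,x1,y1,k):
    return cv2.resize(im[y0:y1,x0:x1],None,fx=k,fy=k,interpolation=cv2.INTER_CUBIC)
E
python3 - <<'E'
from h import *
a=crop(cv2.imread("pics/top0.png"),140,115,396,245,3)
b=crop(cv2.imread("pics/scene0.png"),155,175,355,295,3)
cv2.imwrite("pics/ct0.png",a);cv2.imwrite("pics/cs0.png",b)
for z in(0,):
  for p in[(187,218),(225,211),(264,200),(325,214),(358,226),(373,183),(236,146),(267,151),(186,168),(157,209),(152,253),(408,235),(195,135),(408,270)]:
    w=at("top",*p,z);print(p,w.round(),np.hypot(*w[:2]).round(),"scene",proj("scene",w).round())
E
```

```text
(187, 218) [423. 192.   0.] 465.0 scene [[237. 273.]]
(225, 211) [445.  91.   0.] 454.0 scene [[251. 252.]]
(264, 200) [477. -14.   0.] 477.0 scene [[262. 233.]]
(325, 214) [ 443. -180.    0.] 478.0 scene [[299. 213.]]
(358, 226) [ 411. -271.    0.] 493.0 scene [[320. 204.]]
(373, 183) [ 532. -314.    0.] 618.0 scene [[295. 191.]]
(236, 146) [627.  67.   0.] 631.0 scene [[205. 231.]]
(267, 151) [615. -19.   0.] 616.0 scene [[225. 220.]]
(186, 168) [561. 201.   0.] 596.0 scene [[193. 259.]]
(157, 209) [446. 273.   0.] 523.0 scene [[211. 286.]]
(152, 253) [327. 280.   0.] 431.0 scene [[248. 303.]]
(408, 235) [ 390. -408.    0.] 564.0 scene [[344. 190.]]
(195, 135) [655. 181.   0.] 680.0 scene [[172. 246.]]
(408, 270) [ 295. -405.    0.] 501.0 scene [[369. 196.]]
```

View pics/ct0.png

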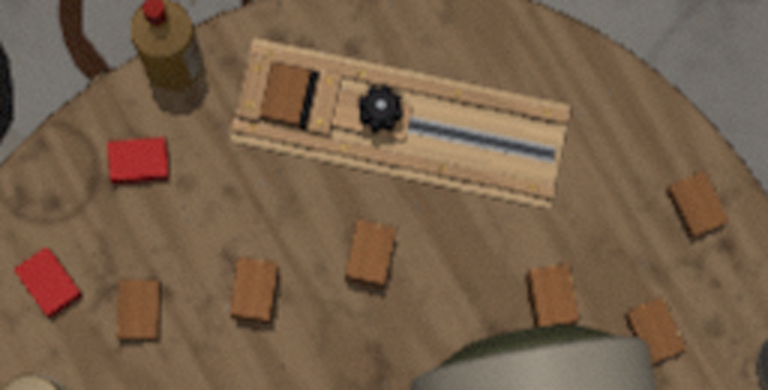

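View pics/cs0.png

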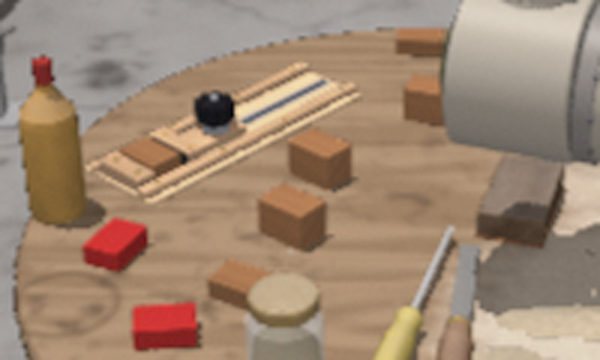

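The channel block is thin: its top sits just above the stop. Top-crop candidates:
- **A (187,218):** thin
- **B (225,211):** thick
- **C (264,200):** thick
- **D (325,214):** probably thick
- **F (373,183):** thin
- **E (358,226):** hidden in the scene view by the arm

I'll measure the board and knob now, and identify E once the arm has moved.

```bash
python3 - <<'E'
from h import *
f=lambda x,y:(x/3+140-.33,y/3+115-.33)
cs=[(252,40),(570,103),(551,207),(232,141)]
W=np.array([at("top",*f(*c),12) for c in cs]);print(W.round(1))
print("sides",[np.linalg.norm(W[i]-W[(i+1)%4]).round(1) for i in range(4)],"centre",W.mean(0).round(1))
y=(W[0]-W[1]+W[3]-W[2])[:2];y/=np.linalg.norm(y);x=np.array([y[1],-y[0]]);print("by",y,"bx",x,"ang",np.arctan2(y[1],y[0]))
k=at("top",*f(380,106),47)
print("knob top",k.round(1),"tri",tri(f(380,106),(214/3+155,101/3+175)))
c=W.mean(0)[:2];print("in board",[(k[:2]-c)@x,(k[:2]-c)@y])
g=lambda p,z:[round(float((at("top",*f(*p),z)[:2]-c)@e),1) for e in(x,y)]
print("block corners",[g(p,24) for p in[(273,62),(311,69),(301,125),(262,119)]],"facing",g((311,99),20),"stop edge",g((268,90),20))
o=env.get_obs();print(o["position"],o["tool_rot"])
E
```

```text
[[ 673.9  101.5   12. ]
 [ 622.5 -191.7   12. ]
 [ 524.2 -174.2   12. ]
 [ 578.   116.4   12. ]]
sides [np.float64(297.7), np.float64(99.8), np.float64(295.6), np.float64(97.0)] centre [599.7 -37.   12. ]
by [0.17727923 0.98416059] bx [ 0.98416059 -0.17727923] ang 1.392575131550346
knob top [604.5 -16.5  47. ] tri (array([605.58333315, -16.38261731,  44.42445458]), np.float64(0.6426319259615269))
in board [np.float64(1.176057005461207), np.float64(21.0444852920285)]
block corners [[28.3, 125.0], [29.0, 90.0], [-24.2, 88.1], [-26.0, 123.6]] facing [2.5, 84.6] stop edge [2.8, 124.4]
[ 205.26199198 -483.05129416  303.3835528 ] [-5.80023085e-04  9.79893204e-01  1.99521860e-01  1.66750833e-05]
```

Board pose: origin near (600,-37), +y axis at (0.177,0.984), sides 296×98 against 300×100. The knob is at (605,-16.5), with its height from both cameras consistent. Moving above the knob, staying high on the way.

Call:
send_rows:
  series:
    - {"gripper": -1,"dx": 0.382,"dy": -0.19,"dz": 0,"yaw": 0}
    - {"gripper": -1,"dx": 0.382,"dy": -0.19,"dz": 0,"yaw": 0}
    - {"gripper": -1,"dx": 0.382,"dy": -0.19,"dz": 0,"yaw": 0}
    - {"gripper": -1,"dx": 0.382,"dy": -0.19,"dz": 0,"yaw": 0}
    - {"gripper": -1,"dx": 0.382,"dy": -0.19,"dz": 0,"yaw": 0}
  grip_force: 50

```text
clock: 0.72
position: [372.5, -287.2, 303.7]
tool_rot: [-0.0, 0.98, 0.199, -0.0]
ft_force: [0.9, -0.7, 0.0]
grip_width: 85.0
```

Call:
send_rows:
  series:
    - {"gripper": -1,"dx": 0.382,"dy": -0.19,"dz": 0,"yaw": 0}
    - {"gripper": -1,"dx": 0.382,"dy": -0.19,"dz": 0,"yaw": 0}
    - {"gripper": -1,"dx": 0.382,"dy": -0.19,"dz": 0,"yaw": 0}
    - {"gripper": -1,"dx": 0.382,"dy": -0.19,"dz": 0,"yaw": 0}
    - {"gripper": -1,"dx": 0.382,"dy": -0.19,"dz": 0,"yaw": 0}

```text
clock: 1.35
position: [538.9, -92.6, 303.6]
tool_rot: [-0.0, 0.98, 0.2, -0.0]
ft_force: [0.5, -1.4, 0.5]
grip_width: 85.1
```

Call:
send_rows:
  series:
    - {"gripper": -1,"dx": 0.382,"dy": -0.19,"dz": 0,"yaw": 0}
    - {"gripper": -1,"dx": 0.382,"dy": -0.19,"dz": 0,"yaw": 0}
    - {"gripper": -1,"dx": 0,"dy": 0,"dz": 0,"yaw": -0.35}
    - {"gripper": -1,"dx": 0,"dy": 0,"dz": 0,"yaw": -0.35}
    - {"gripper": -1,"dx": 0,"dy": 0,"dz": 0,"yaw": -0.35}

```text
clock: 1.98
position: [604.5, -16.1, 303.4]
tool_rot: [-0.0, 0.887, 0.461, -0.0]
ft_force: [-0.3, -0.5, 0.5]
grip_width: 85.6
```

```bash
python3 - <<'E'
from h import *
o=env.get_obs();print(o["clock"],o["position"],o["tool_rot"],o["joint_pos"],env.tips_ahead)
t=eyes.capture("top");s=eyes.capture("scene");cv2.imwrite("pics/top1.png",t);cv2.imwrite("pics/scene1.png",s)
a=crop(t,300,160,440,280,4);b=crop(s,240,160,400,260,3)
b=cv2.copyMakeBorder(b,0,max(0,a.shape[0]-b.shape[0]),0,0,cv2.BORDER_CONSTANT)
print(a.shape,b.shape)
cv2.imwrite("pics/c1.png",cv2.resize(np.hstack([a,b[:a.shape[0]]]),None,fx=.75,fy=.75))
E
```

```text
1.975 [604.54842704 -16.08396586 303.35704217] [-3.48395484e-04  8.87482928e-01  4.60840290e-01 -3.97538663e-04] [-2.20117772e-01  4.92436051e-01  1.23878434e+00  2.20050502e-05
  1.41142924e+00  3.92791328e-01] 72.6
(480, 560, 3) (480, 480, 3)
```

View pics/c1.png

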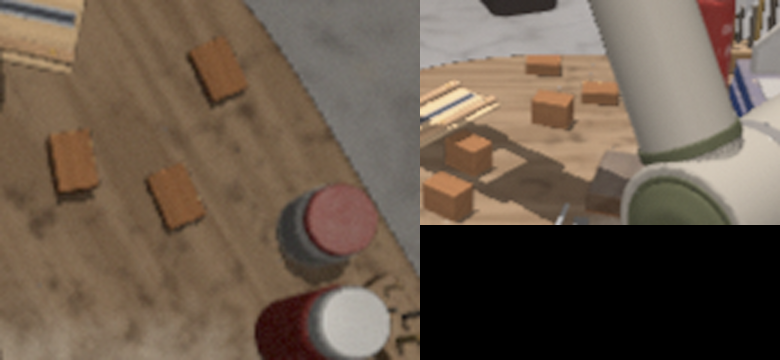

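View pics/top1.png

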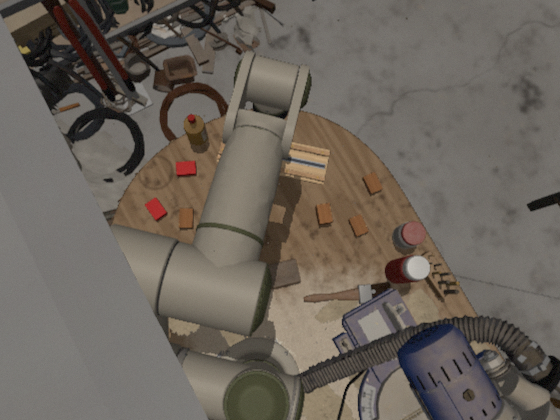

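E at (358,226) turns out thin and D at (325,214) thick. So the thin ones to move are A (187,218), E and F (373,183); B, C and D are thick and stay put, and the two red ones are decoys. Now I wind the wrist to its negative end and lower onto the knob.

Call:
send_rows:
  series:
    - {"gripper": -1,"dx": 0,"dy": 0,"dz": 0.1,"yaw": -0.347}
    - {"gripper": -1,"dx": 0,"dy": 0,"dz": 0.1,"yaw": -0.347}
    - {"gripper": -1,"dx": 0,"dy": 0,"dz": 0.1,"yaw": -0.347}
    - {"gripper": -1,"dx": 0,"dy": 0,"dz": 0.1,"yaw": -0.347}
    - {"gripper": -1,"dx": 0,"dy": 0,"dz": 0.1,"yaw": -0.347}

```text
clock: 2.7
position: [604.5, -16.3, 243.3]
tool_rot: [-0.0, 0.597, 0.802, -0.0]
ft_force: [1.1, -0.9, 0.2]
grip_width: 85.5
```

Call:
send_rows:
  series:
    - {"gripper": -1,"dx": 0,"dy": 0,"dz": 0.1,"yaw": -0.347}
    - {"gripper": -1,"dx": 0,"dy": 0,"dz": 0.1,"yaw": -0.347}
    - {"gripper": -1,"dx": 0,"dy": 0,"dz": 0.1,"yaw": -0.347}
    - {"gripper": -1,"dx": 0,"dy": 0,"dz": 0.1,"yaw": -0.347}
    - {"gripper": -1,"dx": 0,"dy": 0,"dz": 0.1,"yaw": -0.347}

```text
clock: 3.32
position: [604.5, -16.3, 183.3]
tool_rot: [-0.0, 0.185, 0.983, 0.0]
ft_force: [-0.0, 1.2, -0.4]
grip_width: 85.2
```

Call:
send_rows:
  series:
    - {"gripper": -1,"dx": 0,"dy": 0,"dz": 0.1,"yaw": -0.347}
    - {"gripper": -1,"dx": 0,"dy": 0,"dz": 0.1,"yaw": -0.347}
    - {"gripper": -1,"dx": 0,"dy": 0,"dz": 0.1,"yaw": -0.347}
    - {"gripper": -1,"dx": 0,"dy": 0,"dz": 0.1,"yaw": -0.347}
    - {"gripper": -1,"dx": 0,"dy": 0,"dz": 0.1,"yaw": -0.347}

```text
clock: 3.95
position: [604.5, -16.3, 123.3]
tool_rot: [-0.0, -0.265, 0.964, 0.0]
ft_force: [0.2, -0.3, 0.6]
grip_width: 85.4
```

Call:
send_rows:
  series:
    - {"gripper": -1,"dx": 0,"dy": 0,"dz": 0.1,"yaw": -0.347}
    - {"gripper": -1,"dx": 0,"dy": 0,"dz": 0.1,"yaw": -0.347}
    - {"gripper": -1,"dx": 0,"dy": 0,"dz": 0.06,"yaw": 0}

```text
clock: 4.32
position: [604.4, -16.3, 92.0]
tool_rot: [-0.0, -0.432, 0.902, 0.0]
ft_force: [-0.5, -0.3, -0.8]
grip_width: 85.2
```

```bash
python3 - <<'E'
from h import *
o=env.get_obs();print(o["position"],o["tool_rot"],o["joint_pos"],o["ft_force"],env.tips_ahead)
E
```

```text
[604.35459712 -16.25233439  91.96500629] [-3.72655363e-04 -4.32128551e-01  9.01811891e-01  3.00514950e-04] [-2.20462689e-01  7.16471027e-01  1.45755917e+00  1.31592672e-05
  9.68519853e-01 -2.68497009e+00] [-0.45406219 -0.27418362 -0.75971345] 72.6
```

Call:
send_rows:
  series:
    - {"gripper": 1,"dx": 0,"dy": 0,"dz": 0,"yaw": 0}
    - {"gripper": 1,"dx": 0,"dy": 0,"dz": 0,"yaw": 0}
    - {"gripper": 1,"dx": 0,"dy": 0,"dz": 0,"yaw": 0}
    - {"gripper": 1,"dx": 0,"dy": 0,"dz": 0,"yaw": 0}
    - {"gripper": 1,"dx": 0,"dy": 0,"dz": 0,"yaw": 0}

```text
clock: 4.95
position: [604.1, -15.7, 93.5]
tool_rot: [-0.0, -0.434, 0.901, 0.001]
ft_force: [-7.0, 3.9, 6.7]
grip_width: 40.4
```

Call:
send_rows:
  series:
    - {"gripper": 1,"dx": 0,"dy": 0,"dz": 0,"yaw": 0}
    - {"gripper": 1,"dx": 0,"dy": 0,"dz": 0,"yaw": 0}
    - {"gripper": 1,"dx": 0,"dy": 0,"dz": 0,"yaw": 0}

```text
clock: 5.32
position: [604.1, -15.7, 93.5]
tool_rot: [-0.0, -0.434, 0.901, 0.001]
ft_force: [-7.0, 4.3, 5.9]
grip_width: 40.6
```

Call:
send_rows:
  series:
    - {"gripper": 1,"dx": 0,"dy": 0,"dz": -0.01,"yaw": 0.2}
    - {"gripper": 1,"dx": 0,"dy": 0,"dz": -0.001,"yaw": 0.35}
    - {"gripper": 1,"dx": 0,"dy": 0,"dz": -0.001,"yaw": 0.35}
    - {"gripper": 1,"dx": 0,"dy": 0,"dz": -0.001,"yaw": 0.35}
    - {"gripper": 1,"dx": 0,"dy": 0,"dz": -0.001,"yaw": 0.35}

```text
clock: 5.95
position: [603.7, -15.2, 94.0]
tool_rot: [-0.001, -0.027, 1.0, 0.001]
ft_force: [-2.5, 6.2, -1.7]
grip_width: 40.7
```

```bash
python3 - <<'E'
from h import *
o=env.get_obs();print(o["position"],o["joint_pos"][5],o["ft_force"],o["ft_torque"])
E
```

```text
[603.73965277 -15.15574431  94.04845315] -1.8448178866613358 [-2.53195578  6.23606798 -1.68041089] [0.83467736 0.48289681 0.20185907]
```

Call:
send_rows:
  series:
    - {"gripper": 1,"dx": 0,"dy": 0,"dz": -0.001,"yaw": 0.35}
    - {"gripper": 1,"dx": 0,"dy": 0,"dz": -0.001,"yaw": 0.35}
    - {"gripper": 1,"dx": 0,"dy": 0,"dz": -0.001,"yaw": 0.35}
    - {"gripper": 1,"dx": 0,"dy": 0,"dz": -0.001,"yaw": 0.35}
    - {"gripper": 1,"dx": 0,"dy": 0,"dz": -0.001,"yaw": 0.35}

```text
clock: 6.58
position: [603.9, -15.0, 94.7]
tool_rot: [-0.001, 0.418, 0.908, 0.0]
ft_force: [-1.8, 6.3, -1.8]
grip_width: 40.6
```

Call:
send_rows:
  series:
    - {"gripper": 1,"dx": 0,"dy": 0,"dz": -0.001,"yaw": 0.35}
    - {"gripper": 1,"dx": 0,"dy": 0,"dz": -0.001,"yaw": 0.35}
    - {"gripper": 1,"dx": 0,"dy": 0,"dz": -0.001,"yaw": 0.35}
    - {"gripper": 1,"dx": 0,"dy": 0,"dz": -0.001,"yaw": 0.35}
    - {"gripper": 1,"dx": 0,"dy": 0,"dz": -0.001,"yaw": 0.35}

```text
clock: 7.2
position: [604.4, -15.2, 95.3]
tool_rot: [-0.001, 0.777, 0.63, 0.0]
ft_force: [2.9, 5.9, -4.8]
grip_width: 40.7
```

Call:
send_rows:
  series:
    - {"gripper": 1,"dx": 0,"dy": 0,"dz": -0.001,"yaw": 0.35}
    - {"gripper": 1,"dx": 0,"dy": 0,"dz": -0.001,"yaw": 0.35}
    - {"gripper": 1,"dx": 0,"dy": 0,"dz": -0.001,"yaw": 0.35}
    - {"gripper": 1,"dx": 0,"dy": 0,"dz": -0.001,"yaw": 0.35}
    - {"gripper": 1,"dx": 0,"dy": 0,"dz": -0.001,"yaw": 0.35}

```text
clock: 7.82
position: [604.9, -15.6, 96.0]
tool_rot: [-0.0, 0.975, 0.221, 0.001]
ft_force: [5.6, 2.2, -6.7]
grip_width: 40.1
```

Call:
send_rows:
  series:
    - {"gripper": 1,"dx": 0,"dy": 0,"dz": -0.001,"yaw": 0.35}
    - {"gripper": 1,"dx": 0,"dy": 0,"dz": -0.001,"yaw": 0.35}
    - {"gripper": 1,"dx": 0,"dy": 0,"dz": -0.001,"yaw": 0.35}
    - {"gripper": 1,"dx": 0,"dy": 0,"dz": -0.001,"yaw": 0.35}
    - {"gripper": 1,"dx": 0,"dy": 0,"dz": -0.001,"yaw": 0.35}

```text
clock: 8.45
position: [605.0, -16.3, 96.7]
tool_rot: [-0.0, 0.972, -0.233, 0.001]
ft_force: [3.2, -0.9, -5.5]
grip_width: 40.4
```

Call:
send_rows:
  series:
    - {"gripper": 1,"dx": 0,"dy": 0,"dz": -0.001,"yaw": 0.35}
    - {"gripper": 1,"dx": 0,"dy": 0,"dz": -0.001,"yaw": 0.35}
    - {"gripper": 1,"dx": 0,"dy": 0,"dz": -0.001,"yaw": 0.35}
    - {"gripper": 1,"dx": 0,"dy": 0,"dz": -0.001,"yaw": 0.35}

```text
clock: 8.95
position: [604.6, -16.7, 97.2]
tool_rot: [0.0, 0.824, -0.566, 0.0]
ft_force: [-1.0, -3.4, -4.3]
grip_width: 40.5
```

```bash
python3 - <<'E'
from h import *
o=env.get_obs();print(o["position"],o["joint_pos"][5],o["ft_force"],o["ft_torque"])
E
```

```text
[604.59229438 -16.70752771  97.17770927] 2.553390643664098 [-0.99522162 -3.39807016 -4.34508989] [-0.38677688 -0.25455881  0.17024302]
```

Total so far 5.24 rad with no slip (steady 0.17 N m). Regrip and turn another 1.28 rad.

Call:
send_rows:
  series:
    - {"gripper": -0.5,"dx": 0,"dy": 0,"dz": 0,"yaw": 0}
    - {"gripper": -0.5,"dx": 0,"dy": 0,"dz": 0,"yaw": 0}
    - {"gripper": -0.5,"dx": 0,"dy": 0,"dz": 0,"yaw": 0}
    - {"gripper": -0.5,"dx": 0,"dy": 0,"dz": 0,"yaw": -0.35}
    - {"gripper": -0.5,"dx": 0,"dy": 0,"dz": 0,"yaw": -0.35}

```text
clock: 9.57
position: [604.6, -16.2, 97.4]
tool_rot: [-0.0, 0.917, -0.399, 0.0]
ft_force: [-0.3, -0.2, 0.3]
grip_width: 64.3
```

Call:
send_rows:
  series:
    - {"gripper": -0.5,"dx": 0,"dy": 0,"dz": 0,"yaw": -0.35}
    - {"gripper": -0.5,"dx": 0,"dy": 0,"dz": 0,"yaw": -0.35}
    - {"gripper": -0.5,"dx": 0,"dy": 0,"dz": 0,"yaw": -0.35}
    - {"gripper": -0.5,"dx": 0,"dy": 0,"dz": 0,"yaw": -0.35}
    - {"gripper": -0.5,"dx": 0,"dy": 0,"dz": 0,"yaw": -0.35}

```text
clock: 10.2
position: [604.6, -16.2, 97.4]
tool_rot: [-0.0, 0.999, 0.047, 0.0]
ft_force: [-0.1, 0.3, 0.6]
grip_width: 64.0
```

Call:
send_rows:
  series:
    - {"gripper": 1,"dx": 0,"dy": 0,"dz": 0,"yaw": 0}
    - {"gripper": 1,"dx": 0,"dy": 0,"dz": 0,"yaw": 0}
    - {"gripper": 1,"dx": 0,"dy": 0,"dz": 0,"yaw": 0}
    - {"gripper": 1,"dx": 0,"dy": 0,"dz": 0,"yaw": 0}
    - {"gripper": 1,"dx": 0,"dy": 0,"dz": 0,"yaw": 0}

```text
clock: 10.82
position: [604.6, -16.1, 97.7]
tool_rot: [-0.0, 0.999, 0.043, 0.0]
ft_force: [-2.2, 1.5, 6.0]
grip_width: 40.7
```

Call:
send_rows:
  series:
    - {"gripper": 1,"dx": 0,"dy": 0,"dz": -0.001,"yaw": 0.35}
    - {"gripper": 1,"dx": 0,"dy": 0,"dz": -0.001,"yaw": 0.35}
    - {"gripper": 1,"dx": 0,"dy": 0,"dz": -0.001,"yaw": 0.35}
    - {"gripper": 1,"dx": 0,"dy": 0,"dz": -0.001,"yaw": 0.35}
    - {"gripper": 1,"dx": 0,"dy": 0,"dz": -0.001,"yaw": 0.35}

```text
clock: 11.45
position: [604.5, -16.3, 98.3]
tool_rot: [0.0, 0.914, -0.406, -0.0]
ft_force: [-3.8, 0.8, 6.3]
grip_width: 40.6
```

Call:
send_rows:
  series:
    - {"gripper": 1,"dx": 0,"dy": 0,"dz": -0.001,"yaw": 0.35}
    - {"gripper": 1,"dx": 0,"dy": 0,"dz": -0.001,"yaw": 0.35}
    - {"gripper": 1,"dx": 0,"dy": 0,"dz": 0,"yaw": 0}
    - {"gripper": 1,"dx": 0,"dy": 0,"dz": 0,"yaw": 0}

```text
clock: 11.95
position: [604.4, -16.4, 98.6]
tool_rot: [0.0, 0.826, -0.564, -0.0]
ft_force: [-4.3, -0.3, 6.4]
grip_width: 41.0
```

```bash
cat >> h.py <<'E'
def th():
    q=env.get_obs()["tool_rot"];return 2*np.arctan2(q[2],q[1])
def move(v,t=None):  # world xy shift -> tool dx,dy (normalised)
    t=th() if t is None else t
    return np.array([np.cos(t)*v[0]+np.sin(t)*v[1],np.sin(t)*v[0]-np.cos(t)*v[1]])/120
B0=np.array([600,-37.]);BY=np.array([.17728,.98416]);BX=np.array([BY[1],-BY[0]])
E
python3 - <<'E'
from h import *
o=env.get_obs();print(o["position"],o["joint_pos"][5],o["ft_force"],o["ft_torque"],th())
print("per 115 mm back:",move(-115*BY))
E
```

```text
[604.44383084 -16.35189852  98.60273236] 2.548080146379524 [-4.33913424 -0.27211359  6.42624289] [ 0.14482262  0.57843437 -0.09162725] -1.1976418130282072
per 115 mm back: [0.81631199 0.50203256]
```

Call:
send_rows:
  series:
    - {"gripper": 1,"dx": 0.117,"dy": 0.072,"dz": 0,"yaw": 0}
    - {"gripper": 1,"dx": 0.117,"dy": 0.072,"dz": 0,"yaw": 0}
    - {"gripper": 1,"dx": 0.117,"dy": 0.072,"dz": 0,"yaw": 0}
    - {"gripper": 1,"dx": 0.117,"dy": 0.072,"dz": 0,"yaw": 0}

```text
clock: 12.45
position: [592.4, -80.4, 98.6]
tool_rot: [-0.0, 0.826, -0.563, -0.001]
ft_force: [-6.3, 8.4, 8.9]
grip_width: 40.2
```

```bash
python3 - <<'E'
from h import *
o=env.get_obs();print(o["position"],o["joint_pos"][5],o["ft_force"],o["ft_torque"],th(), "board fy,fx",o["ft_force"][:2]@BY,o["ft_force"][:2]@BX)
E
```

```text
[592.41309396 -80.37744889  98.55841319] 2.4356954649474867 [-6.3070002   8.44855984  8.91814669] [1.47615475 0.68335669 0.07902039] -1.1971088147334608 board fy,fx 7.196629661216727 -7.704858006257817
```

Call:
send_rows:
  series:
    - {"gripper": 1,"dx": 0.117,"dy": 0.072,"dz": 0,"yaw": 0}
    - {"gripper": 1,"dx": 0.117,"dy": 0.072,"dz": 0,"yaw": 0}
    - {"gripper": 1,"dx": 0.117,"dy": 0.072,"dz": 0,"yaw": 0}
    - {"gripper": 1,"dx": 0.117,"dy": 0.072,"dz": 0,"yaw": 0}
    - {"gripper": 1,"dx": 0,"dy": 0,"dz": 0,"yaw": 0}

```text
clock: 13.08
position: [579.8, -148.0, 98.6]
tool_rot: [0.002, 0.826, -0.564, -0.001]
ft_force: [-14.8, -3.9, 10.9]
grip_width: 40.5
```

Call:
send_rows:
  series:
    - {"gripper": -0.5,"dx": 0,"dy": 0,"dz": 0,"yaw": 0}
    - {"gripper": -0.5,"dx": 0,"dy": 0,"dz": 0,"yaw": 0}
    - {"gripper": -0.5,"dx": 0,"dy": 0,"dz": 0,"yaw": 0}
    - {"gripper": -1,"dx": 0,"dy": 0,"dz": 0,"yaw": 0}

```text
clock: 13.58
position: [581.5, -145.9, 98.0]
tool_rot: [-0.0, 0.827, -0.563, -0.0]
ft_force: [-0.1, -1.6, -0.0]
grip_width: 80.1
```

Call:
send_rows:
  series:
    - {"gripper": -1,"dx": 0,"dy": 0,"dz": -0.3,"yaw": 0}
    - {"gripper": -1,"dx": 0,"dy": 0,"dz": -0.3,"yaw": 0}
    - {"gripper": -1,"dx": 0,"dy": 0,"dz": -0.3,"yaw": 0}
    - {"gripper": -1,"dx": 0,"dy": 0,"dz": -0.3,"yaw": 0}
    - {"gripper": -1,"dx": 0,"dy": 0,"dz": -0.3,"yaw": 0}

```text
clock: 14.2
position: [581.3, -145.9, 279.3]
tool_rot: [-0.0, 0.827, -0.563, 0.0]
ft_force: [0.2, 0.4, 0.2]
grip_width: 85.2
```

```bash
python3 - <<'E'
from h import *
o=env.get_obs();print(o["position"],o["joint_pos"],o["ft_force"],th())
t=eyes.capture("top");cv2.imwrite("pics/top2.png",t)
cv2.imwrite("pics/c2.png",crop(t,130,115,390,245,3))
E
```

```text
[ 581.33150819 -145.93463314  279.29699792] [-4.41244122e-01  4.95662061e-01  1.29665511e+00  5.06805168e-05
  1.34921723e+00  2.32526312e+00] [0.15660985 0.38811465 0.19460746] -1.1957220548915934
```

View pics/c2.png

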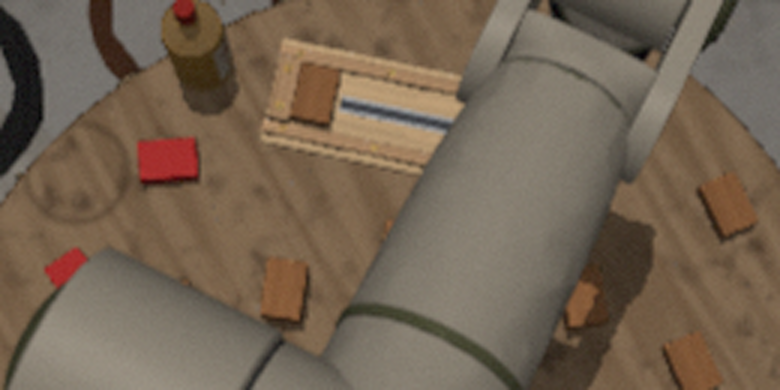

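The jaw is back by about 133 mm, and the channel is clear behind thin_1 at crop (315,95). The knob's travel gives the channel's centre line: through (604.4,-16) along (0.182,0.983), matching the camera fit. Next I fit the poses of the thin blocks.

```bash
cat >> h.py <<'E'
K0=np.array([604.4,-16.]);BY=np.array([.182,.9833]);BX=np.array([BY[1],-BY[0]])
from scipy.optimize import minimize
def corners(x,y,a,h=20,z0=0):
    c,s=np.cos(a),np.sin(a);L=[(26,18),(-26,18),(-26,-18),(26,-18)]
    return np.array([[x+c*p-s*q,y+s*p+c*q,z0+z] for z in(0,h) for p,q in L])
def fit(im,uv,h=20,z0=0,k=6,lo=110,name="top"):
    w=22;u0,v0=int(uv[0])-w,int(uv[1])-w
    p=cv2.resize(im[v0:v0+2*w,u0:u0+2*w],None,fx=k,fy=k,interpolation=cv2.INTER_CUBIC)
    hsv=cv2.cvtColor(p,cv2.COLOR_BGR2HSV);m=((hsv[...,1]>lo)&(hsv[...,0]<20)).astype(np.uint8)
    n,l,st,ce=cv2.connectedComponentsWithStats(m)
    i=1+np.argmax(st[1:,4]);m=(l==i).astype(np.uint8);m=cv2.morphologyEx(m,cv2.MORPH_OPEN,np.ones((k,k)))
    r=cv2.minAreaRect(np.argwhere(m)[:,::-1].astype(np.float32))
    cx,cy=at(name,u0+(ce[i][0]+.5)/k-.5,v0+(ce[i][1]+.5)/k-.5,z0+h/2)[:2]
    def iou(q):
        pr=(proj(name,corners(*q,h,z0))-[u0,v0]+.5)*k-.5
        b=np.zeros_like(m);cv2.fillConvexPoly(b,cv2.convexHull((pr*16).astype(np.int32)),1,shift=4)
        return -(b&m).sum()/(b|m).sum()
    best=min((minimize(iou,[cx,cy,a],method="Nelder-Mead",options=dict(initial_simplex=[[cx,cy,a],[cx+6,cy,a],[cx,cy+6,a],[cx,cy,a+.3]])) for a in np.arange(0,3.1,.4)),key=lambda r:r.fun)
    return best.x,-best.fun,st[i,4]/k/k
E
python3 - <<'E'
from h import *
for f,n,uv,h in[("top0","A",(187,218),20),("top1","A",(187,218),20),("top1","E",(358,226),20),("top1","F",(373,183),20),("top2","F",(373,183),20),("top2","E",(358,226),20),("top1","D thick",(325,214),38)]:
    im=cv2.imread(f"pics/{f}.png")
    for lo in(110,130):
        x,i,a=fit(im,uv,h,lo=lo);print(f,n,lo,x.round(2),"iou",round(i,3),"area",round(a))
x,i,a=fit(cv2.imread("pics/top2.png"),(235,147),20,4);print("thin_1",x.round(2),i,"s,x",(x[:2]-K0)@BY,(x[:2]-K0)@BX)
E
```

```text
top0 A 110 [454.9  244.98  -2.77] iou -0.0 area 308
top0 A 130 [437.92 240.32  -1.6 ] iou -0.0 area 269
top1 A 110 [454.94 245.    -2.77] iou -0.0 area 306h.py:38: RuntimeWarning: overflow encountered in scalar negative
  return -(b&m).sum()/(b|m).sum()
Traceback (most recent call last):
  File "h.py", line 39, in fit
    best=min((minimize(iou,[cx,cy,a],method="Nelder-Mead",options=dict(initial_simplex=[[cx,cy,a],[cx+6,cy,a],[cx,cy+6,a],[cx,cy,a+.3]])) for a in np.arange(0,3.1,.4)),key=lambda r:r.fun)
  File "h.py", line 39, in <genexpr>
    best=min((minimize(iou,[cx,cy,a],method="Nelder-Mead",options=dict(initial_simplex=[[cx,cy,a],[cx+6,cy,a],[cx,cy+6,a],[cx,cy,a+.3]])) for a in np.arange(0,3.1,.4)),key=lambda r:r.fun)
              ~~~~~~~~^^^^^^^^^^^^^^^^^^^^^^^^^^^^^^^^^^^^^^^^^^^^^^^^^^^^^^^^^^^^^^^^^^^^^^^^^^^^^^^^^^^^^^^^^^^^^^^^^^^^^^^^^^^^^^^^^^^
  File "h.py", line 36, in iou
    pr=(proj(name,corners(*q,h,z0))-[u0,v0]+.5)*k-.5
        ~~~~^^^^^^^^^^^^^^^^^^^^^^^
  File "h.py", line 9, in proj
    c=eyes.camera_info(n);E=np.array(c["extrinsics"]);p=np.atleast_2d(P)@E[:3,:3].T+E[:3,3]
ValueError: time passes only in moves, steps and waits
```

Unsigned overflow in my code, and NaN input to the camera call; fixing both.

```bash
sed -i 's/return -(b&m).sum()\/(b|m).sum()/return -float((b\&m).sum())\/float((b|m).sum())/' h.py
sed -i '3i import functools\n_ci=functools.lru_cache(None)(lambda n: eyes.camera_info(n))' h.py; sed -i 's/c=eyes.camera_info(n)/c=_ci(n)/' h.py
python3 - <<'E'
from h import *
for f,n,uv,h in[("top0","A",(187,218),20),("top1","A",(187,218),20),("top1","E",(358,226),20),("top1","F",(373,183),20),("top2","F",(373,183),20),("top2","E",(358,226),20),("top1","D thick",(325,214),38)]:
    im=cv2.imread(f"pics/{f}.png")
    for lo in(110,130):
        x,i,a=fit(im,uv,h,lo=lo);print(f,n,lo,x.round(2),"iou",round(i,3),"area",round(a))
x,i,a=fit(cv2.imread("pics/top2.png"),(235,147),20,4);print("thin_1",x.round(2),i,"s,x",(x[:2]-K0)@BY,(x[:2]-K0)@BX)
E
```

```text
top0 A 110 [4.2159e+02 1.9403e+02 2.0000e-02] iou 0.973 area 308
top0 A 130 [4.2059e+02 1.9318e+02 4.0000e-02] iou 0.889 area 269
top1 A 110 [421.84 194.11   3.17] iou 0.975 area 306
top1 A 130 [421.52 193.63   3.18] iou 0.882 area 266
top1 E 110 [ 4.1182e+02 -2.6892e+02  4.1000e-01] iou 0.952 area 301
top1 E 130 [ 412.03 -268.63    0.44] iou 0.89 area 261
top1 F 110 [ 5.2990e+02 -3.0932e+02  4.2000e-01] iou 0.96 area 297
top1 F 130 [ 5.2982e+02 -3.0864e+02  5.1000e-01] iou 0.87 area 257
top2 F 110 [ 5.3004e+02 -3.0906e+02  4.3000e-01] iou 0.963 area 295
top2 F 130 [ 529.45 -309.47    3.63] iou 0.874 area 258
top2 E 110 [ 382.11 -274.86    0.4 ] iou 0.953 area 306
top2 E 130 [ 381.35 -274.27    0.44] iou 0.903 area 266
top1 D thick 110 [ 4.3954e+02 -1.7443e+02  1.7000e-01] iou 0.96 area 336
top1 D thick 130 [ 439.02 -174.84    3.24] iou 0.867 area 286
thin_1 [622.37  69.81   2.97] 0.9693204625824333 s,x 87.64357403749919 2.0501648297684922
```

All fits reach IoU of about 0.96. E has been knocked from (412,-269) to (382,-275), which is the announced disturbance. I'll take F first, at (530,-309.2) with its long axis at 0.43 rad.

Call:
send_rows:
  series:
    - {"gripper": -1,"dx": 0.278,"dy": 0.224,"dz": 0,"yaw": 0}
    - {"gripper": -1,"dx": 0.278,"dy": 0.224,"dz": 0,"yaw": 0}
    - {"gripper": -1,"dx": 0.278,"dy": 0.224,"dz": 0,"yaw": 0}
    - {"gripper": -1,"dx": 0.278,"dy": 0.224,"dz": 0,"yaw": 0}
    - {"gripper": -1,"dx": 0,"dy": 0,"dz": 0.08,"yaw": -0.34}

```text
clock: 14.88
position: [529.3, -312.4, 268.5]
tool_rot: [0.0, 0.873, -0.487, 0.001]
ft_force: [0.7, -0.5, 0.7]
grip_width: 85.4
```

Call:
send_rows:
  series:
    - {"gripper": -1,"dx": 0,"dy": 0,"dz": 0.08,"yaw": -0.34}
    - {"gripper": -1,"dx": 0,"dy": 0,"dz": 0.08,"yaw": -0.34}
    - {"gripper": -1,"dx": 0,"dy": 0,"dz": 0.08,"yaw": -0.34}
    - {"gripper": -1,"dx": 0,"dy": 0,"dz": 0.08,"yaw": -0.34}
    - {"gripper": -1,"dx": 0,"dy": 0,"dz": 0.08,"yaw": -0.34}

```text
clock: 15.5
position: [530.3, -309.5, 220.0]
tool_rot: [-0.0, 0.998, -0.061, -0.0]
ft_force: [0.6, 0.3, -0.4]
grip_width: 85.5
```

Call:
send_rows:
  series:
    - {"gripper": -1,"dx": 0,"dy": 0,"dz": 0.08,"yaw": -0.34}
    - {"gripper": -1,"dx": 0,"dy": 0,"dz": 0.08,"yaw": -0.34}
    - {"gripper": -1,"dx": 0,"dy": 0,"dz": 0.08,"yaw": -0.34}
    - {"gripper": -1,"dx": 0,"dy": 0,"dz": 0.08,"yaw": -0.34}
    - {"gripper": -1,"dx": 0,"dy": 0,"dz": 0.08,"yaw": -0.34}

```text
clock: 16.12
position: [530.3, -309.6, 172.0]
tool_rot: [-0.0, 0.927, 0.375, -0.0]
ft_force: [0.4, 0.1, 0.5]
grip_width: 85.5
```

Call:
send_rows:
  series:
    - {"gripper": -1,"dx": 0,"dy": 0,"dz": 0.08,"yaw": -0.34}
    - {"gripper": -1,"dx": 0,"dy": 0,"dz": 0.08,"yaw": -0.34}
    - {"gripper": -1,"dx": 0,"dy": 0,"dz": 0.08,"yaw": -0.34}
    - {"gripper": -1,"dx": 0,"dy": 0,"dz": 0.08,"yaw": -0.34}
    - {"gripper": -1,"dx": 0,"dy": 0,"dz": 0.08,"yaw": -0.34}

```text
clock: 16.75
position: [530.3, -309.5, 124.0]
tool_rot: [-0.0, 0.675, 0.737, 0.0]
ft_force: [0.4, -0.1, -0.2]
grip_width: 85.5
```

Call:
send_rows:
  series:
    - {"gripper": -1,"dx": 0,"dy": 0,"dz": 0.08,"yaw": -0.34}
    - {"gripper": -1,"dx": 0,"dy": 0,"dz": 0.08,"yaw": -0.34}
    - {"gripper": -1,"dx": 0,"dy": 0,"dz": 0,"yaw": 0}

```text
clock: 17.12
position: [530.1, -309.4, 104.5]
tool_rot: [-0.001, 0.537, 0.843, 0.0]
ft_force: [1.3, -0.0, 0.3]
grip_width: 85.6
```

```bash
python3 - <<'E'
from h import *
o=env.get_obs();print(o["position"],o["joint_pos"],th(),"corr to F",move(np.array([530,-309.2])-o["position"][:2]))
E
```

```text
[ 530.0537314  -309.37258036  104.52802983] [-7.18985090e-01  7.15107170e-01  1.41968905e+00  6.27078562e-05
  1.00823630e+00 -1.15531411e+00] 2.0070918670420963 corr to F [0.00149266 0.00020193]
```

Call:
send_rows:
  series:
    - {"gripper": -1,"dx": 0,"dy": 0,"dz": 0.106,"yaw": 0}
    - {"gripper": -1,"dx": 0,"dy": 0,"dz": 0.106,"yaw": 0}
    - {"gripper": 1,"dx": 0,"dy": 0,"dz": 0,"yaw": 0}
    - {"gripper": 1,"dx": 0,"dy": 0,"dz": 0,"yaw": 0}
    - {"gripper": 1,"dx": 0,"dy": 0,"dz": 0,"yaw": 0}
  grip_force: 60

```text
clock: 17.75
position: [530.5, -309.9, 80.5]
tool_rot: [0.001, 0.537, 0.844, -0.0]
ft_force: [-0.2, 0.0, -0.6]
grip_width: 50.5
```

Call:
send_rows:
  series:
    - {"gripper": 1,"dx": 0,"dy": 0,"dz": 0,"yaw": 0}
    - {"gripper": 1,"dx": 0,"dy": 0,"dz": 0,"yaw": 0}
    - {"gripper": 1,"dx": 0,"dy": 0,"dz": 0,"yaw": 0}
    - {"gripper": 1,"dx": 0,"dy": 0,"dz": -0.05,"yaw": 0}
    - {"gripper": 1,"dx": 0,"dy": 0,"dz": -0.1,"yaw": 0}

```text
clock: 18.38
position: [530.0, -309.4, 97.8]
tool_rot: [-0.001, 0.537, 0.844, 0.0]
ft_force: [0.4, -1.3, 0.2]
grip_width: 50.6
```

```bash
python3 - <<'E'
from h import *
o=env.get_obs();print(o["position"],th(),o["ft_force"],o["grip_width"])
for s in (48,8,-32):
    p=K0+s*BY;print(s,p.round(1))
t=eyes.capture("scene");cv2.imwrite("pics/s3.png",crop(t,230,140,390,240,4.5))
E
```

```text
[ 529.95568885 -309.40419576   97.82794964] 2.0086994365992457 [ 0.37062342 -1.31314732  0.15174151] 50.63503152266046
48 [613.1  31.2]
8 [605.9  -8.1]
-32 [598.6 -47.5]
```

View pics/s3.png

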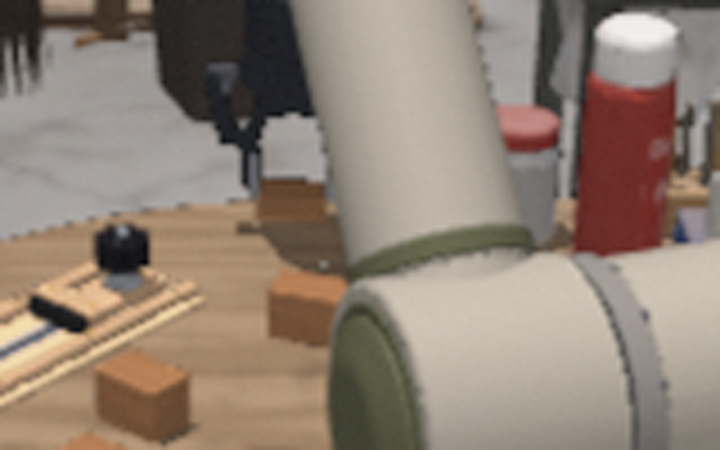

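The block is held level at crop (290,200), with the knob and jaw well back at crop (120,245). Carrying it to the channel.

Call:
send_rows:
  series:
    - {"gripper": 1,"dx": 0,"dy": 0,"dz": -0.435,"yaw": 0}
    - {"gripper": 1,"dx": 0,"dy": 0,"dz": 0,"yaw": 0.297}
    - {"gripper": 1,"dx": 0,"dy": 0,"dz": 0,"yaw": 0.297}
    - {"gripper": 1,"dx": 0,"dy": 0,"dz": 0,"yaw": 0.297}
    - {"gripper": 1,"dx": 0,"dy": 0,"dz": 0,"yaw": 0.297}

```text
clock: 19.05
position: [530.2, -309.7, 150.4]
tool_rot: [0.0, 0.771, 0.637, 0.0]
ft_force: [-0.2, -0.9, -0.1]
grip_width: 50.2
```

Call:
send_rows:
  series:
    - {"gripper": 1,"dx": 0.365,"dy": 0.021,"dz": 0,"yaw": 0}
    - {"gripper": 1,"dx": 0.365,"dy": 0.021,"dz": 0,"yaw": 0}
    - {"gripper": 1,"dx": 0.365,"dy": 0.021,"dz": 0,"yaw": 0}
    - {"gripper": 1,"dx": 0.365,"dy": 0.021,"dz": 0,"yaw": 0}

```text
clock: 19.55
position: [572.5, -137.9, 150.5]
tool_rot: [0.0, 0.769, 0.639, 0.0]
ft_force: [-0.4, -0.1, -0.7]
grip_width: 50.3
```

Call:
send_rows:
  series:
    - {"gripper": 1,"dx": 0.365,"dy": 0.021,"dz": 0,"yaw": 0}
    - {"gripper": 1,"dx": 0.365,"dy": 0.021,"dz": 0,"yaw": 0}
    - {"gripper": 1,"dx": 0.365,"dy": 0.021,"dz": 0,"yaw": 0}
    - {"gripper": 1,"dx": 0.365,"dy": 0.021,"dz": 0,"yaw": 0}
    - {"gripper": 1,"dx": 0,"dy": 0,"dz": 0,"yaw": 0}

```text
clock: 20.18
position: [614.4, 33.7, 150.3]
tool_rot: [0.0, 0.768, 0.641, 0.0]
ft_force: [-0.5, -0.2, -0.8]
grip_width: 50.3
```

```bash
python3 - <<'E'
from h import *
o=env.get_obs();print(o["position"],th(),o["ft_force"],o["grip_width"],"corr",move(K0+48*BY-o["position"][:2]))
s=eyes.capture("scene");cv2.imwrite("pics/s4.png",s)
E
```

```text
[614.35781755  33.72342419 150.27348612] 1.3903937263932287 [-0.50924021 -0.15801574 -0.76982511] 50.32627641202863 corr [-0.02252727 -0.00624113]
```

Call:
send_rows:
  series:
    - {"gripper": 1,"dx": -0.0225,"dy": -0.006,"dz": 0,"yaw": 0}
    - {"gripper": 1,"dx": 0,"dy": 0,"dz": 0.25,"yaw": 0}
    - {"gripper": 1,"dx": 0,"dy": 0,"dz": 0.25,"yaw": 0}
    - {"gripper": 1,"dx": 0,"dy": 0,"dz": 0.02,"yaw": 0}
    - {"gripper": 1,"dx": 0,"dy": 0,"dz": 0.01,"yaw": 0}

```text
clock: 20.85
position: [613.5, 27.8, 87.5]
tool_rot: [0.001, 0.769, 0.639, 0.0]
ft_force: [0.1, -0.0, -0.7]
grip_width: 50.6
```

Call:
send_rows:
  series:
    - {"gripper": 1,"dx": 0,"dy": 0,"dz": 0.01,"yaw": 0}
    - {"gripper": 1,"dx": 0,"dy": 0,"dz": 0.01,"yaw": 0}
    - {"gripper": 1,"dx": 0,"dy": 0,"dz": 0,"yaw": 0}

```text
clock: 21.22
position: [613.2, 28.6, 84.5]
tool_rot: [0.0, 0.769, 0.639, 0.0]
ft_force: [-0.3, 0.2, 0.9]
grip_width: 50.3
```

Call:
send_rows:
  series:
    - {"gripper": 1,"dx": 0,"dy": 0,"dz": 0.008,"yaw": 0}
    - {"gripper": 1,"dx": 0,"dy": 0,"dz": 0.006,"yaw": 0}
    - {"gripper": 1,"dx": 0,"dy": 0,"dz": 0,"yaw": 0}

```text
clock: 21.6
position: [613.2, 28.6, 84.4]
tool_rot: [0.0, 0.769, 0.639, 0.0]
ft_force: [-6.1, 0.3, 15.9]
grip_width: 50.2
```

Call:
send_rows:
  series:
    - {"gripper": 0.5,"dx": 0,"dy": 0,"dz": -0.01,"yaw": 0}
    - {"gripper": -0.5,"dx": 0,"dy": 0,"dz": 0,"yaw": 0}
    - {"gripper": -1,"dx": 0,"dy": 0,"dz": 0,"yaw": 0}
    - {"gripper": -1,"dx": 0,"dy": 0,"dz": 0,"yaw": 0}

```text
clock: 22.1
position: [613.0, 28.6, 83.4]
tool_rot: [-0.0, 0.769, 0.639, -0.0]
ft_force: [0.3, -0.1, 0.6]
grip_width: 85.7
```

Call:
send_rows:
  series:
    - {"gripper": -1,"dx": 0,"dy": 0,"dz": -0.1,"yaw": 0}
    - {"gripper": -1,"dx": 0,"dy": 0,"dz": -0.2,"yaw": 0}
    - {"gripper": -1,"dx": 0,"dy": 0,"dz": -0.3,"yaw": 0}
    - {"gripper": -1,"dx": 0,"dy": 0,"dz": 0,"yaw": 0}

```text
clock: 22.6
position: [614.2, 28.5, 159.2]
tool_rot: [0.002, 0.769, 0.639, 0.002]
ft_force: [-0.6, -0.2, -0.6]
grip_width: 85.2
```

```bash
python3 - <<'E'
from h import *
t=eyes.capture("top");cv2.imwrite("pics/top5.png",t)
x,i,a=fit(t,(356,236));print("E",x,i,a)
o=env.get_obs();p=o["position"];print(p,th(),o["ft_force"],"to E",move(x[:2]-p[:2]),"theta",x[2]+np.pi/2)
print("jar",at("top",408,235,95))
s=eyes.capture("scene");cv2.imwrite("pics/s5.png",crop(s,160,180,330,280,4.5))
E
```

```text
E [ 382.17967712 -275.01046       0.40779053] 0.9541565342700171 306.27777777777777
[613.41483647  28.57191111 157.14739727] 1.3866955795599392 [-0.02743536  0.99351983 -0.72574909] to E [-2.83985593 -1.43127512] theta 1.9785868530768864
jar [ 377.88146675 -379.54112608   95.        ]
```

View pics/s5.png

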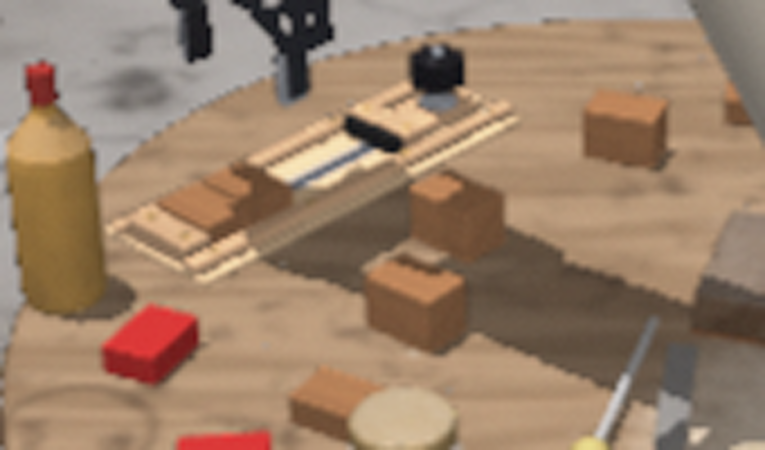

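The second block stands flat beside the first at crop (255,190). E is confirmed at (382.2,-275.0). Going for it.

Call:
send_rows:
  series:
    - {"gripper": -1,"dx": -0.355,"dy": -0.179,"dz": 0,"yaw": 0}
    - {"gripper": -1,"dx": -0.355,"dy": -0.179,"dz": 0,"yaw": 0}
    - {"gripper": -1,"dx": -0.355,"dy": -0.179,"dz": 0,"yaw": 0}
    - {"gripper": -1,"dx": -0.355,"dy": -0.179,"dz": 0,"yaw": 0}
    - {"gripper": -1,"dx": -0.355,"dy": -0.179,"dz": 0,"yaw": 0}

```text
clock: 23.32
position: [467.0, -162.0, 154.8]
tool_rot: [-0.001, 0.769, 0.639, -0.0]
ft_force: [1.2, -1.2, -0.3]
grip_width: 85.3
```

Call:
send_rows:
  series:
    - {"gripper": -1,"dx": -0.355,"dy": -0.179,"dz": 0,"yaw": 0}
    - {"gripper": -1,"dx": -0.355,"dy": -0.179,"dz": 0,"yaw": 0}
    - {"gripper": -1,"dx": -0.355,"dy": -0.179,"dz": 0,"yaw": 0}

```text
clock: 23.7
position: [380.3, -275.8, 154.9]
tool_rot: [-0.001, 0.769, 0.639, 0.0]
ft_force: [1.7, -0.2, -0.8]
grip_width: 85.5
```

Call:
send_rows:
  series:
    - {"gripper": -1,"dx": 0,"dy": 0,"dz": 0.118,"yaw": -0.283}
    - {"gripper": -1,"dx": 0,"dy": 0,"dz": 0.118,"yaw": -0.283}
    - {"gripper": -1,"dx": 0,"dy": 0,"dz": 0.118,"yaw": -0.283}
    - {"gripper": -1,"dx": 0,"dy": 0,"dz": 0.118,"yaw": -0.283}
    - {"gripper": -1,"dx": 0,"dy": 0,"dz": 0,"yaw": 0}

```text
clock: 24.32
position: [381.1, -274.3, 97.7]
tool_rot: [-0.002, 0.55, 0.835, 0.0]
ft_force: [-0.6, -0.4, -0.2]
grip_width: 85.4
```

```bash
python3 - <<'E'
from h import *
o=env.get_obs();p=o["position"];print(p,th(),o["joint_pos"][5],"to E",move(np.array([382.2,-275])-p[:2]))
E
```

```text
[ 381.1362111  -274.33766699   97.7003033 ] 1.9780382378018861 -1.2813773436267473 to E [-0.00857924  0.00595378]
```

Call:
send_rows:
  series:
    - {"gripper": -1,"dx": -0.009,"dy": 0.006,"dz": 0.078,"yaw": 0}
    - {"gripper": -1,"dx": 0,"dy": 0,"dz": 0.078,"yaw": 0}
    - {"gripper": 1,"dx": 0,"dy": 0,"dz": 0,"yaw": 0}
    - {"gripper": 1,"dx": 0,"dy": 0,"dz": 0,"yaw": 0}
    - {"gripper": 1,"dx": 0,"dy": 0,"dz": 0,"yaw": 0}

```text
clock: 24.95
position: [382.9, -275.9, 80.8]
tool_rot: [0.0, 0.549, 0.836, -0.0]
ft_force: [-0.3, 0.7, 3.9]
grip_width: 50.5
```

Call:
send_rows:
  series:
    - {"gripper": 1,"dx": 0,"dy": 0,"dz": 0,"yaw": 0}
    - {"gripper": 1,"dx": 0,"dy": 0,"dz": 0,"yaw": 0}
    - {"gripper": 1,"dx": 0,"dy": 0,"dz": 0,"yaw": 0}

```text
clock: 25.32
position: [382.9, -275.9, 80.8]
tool_rot: [0.0, 0.549, 0.836, -0.0]
ft_force: [-1.2, 0.7, 5.9]
grip_width: 50.3
```

Call:
send_rows:
  series:
    - {"gripper": 1,"dx": 0,"dy": 0,"dz": -0.2,"yaw": 0}
    - {"gripper": 1,"dx": 0,"dy": 0,"dz": -0.4,"yaw": 0.284}
    - {"gripper": 1,"dx": 0,"dy": 0,"dz": 0,"yaw": 0.284}
    - {"gripper": 1,"dx": 0,"dy": 0,"dz": 0,"yaw": 0.284}
    - {"gripper": 1,"dx": 0,"dy": 0,"dz": 0,"yaw": 0.284}

```text
clock: 25.95
position: [382.8, -275.6, 152.4]
tool_rot: [0.0, 0.771, 0.636, 0.0]
ft_force: [-0.1, 0.2, -0.1]
grip_width: 49.8
```

```bash
python3 - <<'E'
from h import *
o=env.get_obs();p=o["position"];print(p,th(),o["joint_pos"][5],"to slot",move(K0+5*BY-p[:2],1.388),K0+5*BY)
E
```

```text
[ 382.76320693 -275.62533414  152.35644515] 1.379478726225848 -0.6819559536236394 to slot [2.50490768 1.42292142] [605.31   -11.0835]
```

Call:
send_rows:
  series:
    - {"gripper": 1,"dx": 0.313,"dy": 0.178,"dz": 0,"yaw": 0}
    - {"gripper": 1,"dx": 0.313,"dy": 0.178,"dz": 0,"yaw": 0}
    - {"gripper": 1,"dx": 0.313,"dy": 0.178,"dz": 0,"yaw": 0}
    - {"gripper": 1,"dx": 0.313,"dy": 0.178,"dz": 0,"yaw": 0}

```text
clock: 26.45
position: [495.3, -142.7, 152.3]
tool_rot: [0.0, 0.77, 0.638, 0.0]
ft_force: [0.2, 0.3, 0.2]
grip_width: 50.2
```

Call:
send_rows:
  series:
    - {"gripper": 1,"dx": 0.313,"dy": 0.178,"dz": 0,"yaw": 0}
    - {"gripper": 1,"dx": 0.313,"dy": 0.178,"dz": 0,"yaw": 0}
    - {"gripper": 1,"dx": 0.313,"dy": 0.178,"dz": 0,"yaw": 0}
    - {"gripper": 1,"dx": 0.313,"dy": 0.178,"dz": 0,"yaw": 0}
    - {"gripper": 1,"dx": 0,"dy": 0,"dz": 0,"yaw": 0}

```text
clock: 27.08
position: [607.2, -9.9, 151.9]
tool_rot: [0.0, 0.769, 0.639, 0.0]
ft_force: [-0.2, 0.0, 0.1]
grip_width: 50.6
```

Call:
send_rows:
  series:
    - {"gripper": 1,"dx": 0,"dy": 0,"dz": 0,"yaw": 0}
    - {"gripper": 1,"dx": 0,"dy": 0,"dz": 0,"yaw": 0}

```text
clock: 27.32
position: [605.9, -12.9, 152.3]
tool_rot: [-0.0, 0.77, 0.638, -0.0]
ft_force: [-0.9, -0.0, -0.1]
grip_width: 49.7
```

```bash
python3 - <<'E'
from h import *
o=env.get_obs();p=o["position"];print(p,th(),o["grip_width"],"to slot",move(K0+5*BY-p[:2]),K0+5*BY)
E
```

```text
[605.91012804 -12.86882738 152.26558479] 1.38337774593933 49.74203240125267 to slot [ 0.01368538 -0.00768556] [605.31   -11.0835]
```

Call:
send_rows:
  series:
    - {"gripper": 1,"dx": 0,"dy": -0.0075,"dz": 0.27,"yaw": 0}
    - {"gripper": 1,"dx": 0,"dy": 0,"dz": 0.25,"yaw": 0}
    - {"gripper": 1,"dx": 0,"dy": 0,"dz": 0.02,"yaw": 0}
    - {"gripper": 1,"dx": 0,"dy": 0,"dz": 0.01,"yaw": 0}
    - {"gripper": 1,"dx": 0,"dy": 0,"dz": 0,"yaw": 0}

```text
clock: 27.95
position: [605.8, -12.1, 87.4]
tool_rot: [0.001, 0.77, 0.638, 0.0]
ft_force: [0.5, -0.2, -0.1]
grip_width: 50.6
```

Call:
send_rows:
  series:
    - {"gripper": 1,"dx": 0,"dy": 0,"dz": 0.01,"yaw": 0}
    - {"gripper": 1,"dx": 0,"dy": 0,"dz": 0.008,"yaw": 0}
    - {"gripper": 1,"dx": 0,"dy": 0,"dz": 0,"yaw": 0}

```text
clock: 28.32
position: [605.6, -11.9, 84.8]
tool_rot: [0.0, 0.77, 0.638, 0.0]
ft_force: [-2.0, -0.3, 4.9]
grip_width: 50.3
```

Call:
send_rows:
  series:
    - {"gripper": 0.5,"dx": 0,"dy": 0,"dz": -0.003,"yaw": 0}
    - {"gripper": -0.5,"dx": 0,"dy": 0,"dz": 0,"yaw": 0}
    - {"gripper": -1,"dx": 0,"dy": 0,"dz": 0,"yaw": 0}
    - {"gripper": -1,"dx": 0,"dy": 0,"dz": 0,"yaw": 0}

```text
clock: 28.82
position: [605.4, -11.8, 84.3]
tool_rot: [-0.0, 0.77, 0.638, -0.0]
ft_force: [0.7, 0.1, 0.3]
grip_width: 85.6
```

Call:
send_rows:
  series:
    - {"gripper": -1,"dx": 0,"dy": 0,"dz": -0.1,"yaw": 0}
    - {"gripper": -1,"dx": 0,"dy": 0,"dz": -0.2,"yaw": 0}
    - {"gripper": -1,"dx": 0,"dy": 0,"dz": -0.3,"yaw": 0}
    - {"gripper": -1,"dx": 0,"dy": 0,"dz": 0,"yaw": 0}
    - {"gripper": -1,"dx": 0,"dy": 0,"dz": 0,"yaw": 0}

```text
clock: 29.45
position: [605.2, -11.8, 156.3]
tool_rot: [-0.0, 0.77, 0.638, -0.0]
ft_force: [-0.6, -0.7, -0.5]
grip_width: 85.7
```

```bash
python3 - <<'E'
from h import *
t=eyes.capture("top");cv2.imwrite("pics/top6.png",t)
x,i,a=fit(t,(187,218));print("A",x,i,a)
o=env.get_obs();p=o["position"];print(p,th(),o["ft_force"],"to A",move(x[:2]-p[:2]),"theta",(x[2]+np.pi/2)%np.pi)
s=eyes.capture("scene");cv2.imwrite("pics/s6.png",s)
E
```

```text
A [456.978344   193.51528552   0.53361271] 0.16721474838066766 47.611111111111114
[605.06158113 -11.7658665  155.73811722] 1.3845915018882262 [ 0.5338297  -0.49603066 -0.19009498] to A [ 1.45264913 -1.52939412] theta 2.1044090352252116
```

Call:
send_rows:
  series:
    - {"gripper": -1,"dx": 0.234,"dy": -0.303,"dz": 0,"yaw": 0}
    - {"gripper": -1,"dx": 0.234,"dy": -0.303,"dz": 0,"yaw": 0}
    - {"gripper": -1,"dx": 0.234,"dy": -0.303,"dz": 0,"yaw": 0}
    - {"gripper": -1,"dx": 0.234,"dy": -0.303,"dz": 0,"yaw": 0}
    - {"gripper": -1,"dx": 0.234,"dy": -0.303,"dz": 0,"yaw": 0}

```text
clock: 30.18
position: [451.4, 160.7, 155.8]
tool_rot: [-0.0, 0.77, 0.638, -0.0]
ft_force: [0.7, 0.1, 0.2]
grip_width: 85.7
```

Call:
send_rows:
  series:
    - {"gripper": -1,"dx": 0.234,"dy": -0.303,"dz": 0,"yaw": 0}
    - {"gripper": -1,"dx": 0,"dy": 0,"dz": 0,"yaw": -0.202}
    - {"gripper": -1,"dx": 0,"dy": 0,"dz": 0,"yaw": -0.202}
    - {"gripper": -1,"dx": 0,"dy": 0,"dz": 0,"yaw": 0}
    - {"gripper": -1,"dx": 0,"dy": 0,"dz": 0,"yaw": 0}

```text
clock: 30.8
position: [422.2, 194.0, 156.1]
tool_rot: [-0.0, 0.699, 0.715, -0.0]
ft_force: [-0.5, -0.7, 0.1]
grip_width: 85.5
```

```bash
python3 - <<'E'
from h import *
o=env.get_obs();p=o["position"];print(p,th(),o["joint_pos"][5],"to A",move(np.array([421.8,194.1])-p[:2]))
t=eyes.capture("top");cv2.imwrite("pics/top7.png",t)
for n,uv in(("t1",(235,147)),("t2",(247,149)),("t3",(258,151))): 
    pass
a=crop(t,205,115,345,200,4);b=crop(eyes.capture("scene"),170,200,300,300,4)[:340]
cv2.imwrite("pics/c7.png",cv2.resize(np.hstack([a,b]),None,fx=.74,fy=.74))
E
```

```text
[422.17991434 193.99104811 156.11714027] 1.5939245191623967 0.1545975632089678 to A [ 0.00098091 -0.00314411]
```

View pics/c7.png

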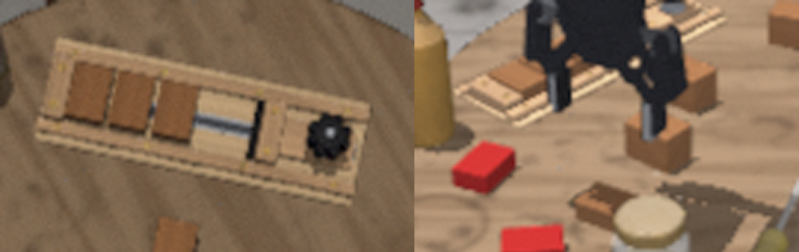

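Three blocks stand in the row with small gaps, and there is room before the facing at crop (255,130). A is still at its place below the gripper. Gripping A.

Call:
send_rows:
  series:
    - {"gripper": -1,"dx": 0,"dy": -0.003,"dz": 0.3,"yaw": 0}
    - {"gripper": -1,"dx": 0,"dy": 0,"dz": 0.25,"yaw": 0}
    - {"gripper": -1,"dx": 0,"dy": 0,"dz": 0.092,"yaw": 0}
    - {"gripper": -1,"dx": 0,"dy": 0,"dz": 0,"yaw": 0}
    - {"gripper": 1,"dx": 0,"dy": 0,"dz": 0,"yaw": 0}

```text
clock: 31.52
position: [422.4, 194.2, 80.3]
tool_rot: [0.0, 0.698, 0.716, 0.001]
ft_force: [-0.2, -0.1, 0.9]
grip_width: 70.0
```

Call:
send_rows:
  series:
    - {"gripper": 1,"dx": 0,"dy": 0,"dz": 0,"yaw": 0}
    - {"gripper": 1,"dx": 0,"dy": 0,"dz": 0,"yaw": 0}
    - {"gripper": 1,"dx": 0,"dy": 0,"dz": 0,"yaw": 0}
    - {"gripper": 1,"dx": 0,"dy": 0,"dz": 0,"yaw": 0}
    - {"gripper": 1,"dx": 0,"dy": 0,"dz": 0,"yaw": 0}

```text
clock: 32.15
position: [422.3, 194.2, 80.6]
tool_rot: [0.001, 0.698, 0.716, 0.001]
ft_force: [-2.9, -1.7, 9.8]
grip_width: 50.2
```

Call:
send_rows:
  series:
    - {"gripper": 1,"dx": 0,"dy": 0,"dz": -0.2,"yaw": 0}
    - {"gripper": 1,"dx": 0,"dy": 0,"dz": -0.4,"yaw": 0}
    - {"gripper": 1,"dx": 0,"dy": 0,"dz": 0,"yaw": 0.2}
    - {"gripper": 1,"dx": 0,"dy": 0,"dz": 0,"yaw": 0.194}
    - {"gripper": 1,"dx": 0,"dy": 0,"dz": 0,"yaw": 0}

```text
clock: 32.78
position: [421.9, 194.1, 151.8]
tool_rot: [0.0, 0.768, 0.641, 0.0]
ft_force: [0.3, -1.0, -0.5]
grip_width: 50.3
```

```bash
python3 - <<'E'
from h import *
s3=(np.array([605.4,-11.8])-K0)@BY;print("s3",s3,"free",s3-18,"facing",(np.array([579.8,-147.5])-K0)@BY+70)
o=env.get_obs();p=o["position"];g=K0-35*BY;print(p,th(),o["grip_width"],"to slot",g,move(g-p[:2]))
E
```

```text
s3 4.311859999999999 free -13.68814 facing -63.78115
[421.93149101 194.10983372 151.81271188] 1.3907106452862334 50.26386029900213 to slot [598.03   -50.4155] [-1.74191058  1.8087382 ]
```

Call:
send_rows:
  series:
    - {"gripper": 1,"dx": -0.2524,"dy": 0.2584,"dz": 0,"yaw": 0}
    - {"gripper": 1,"dx": -0.2524,"dy": 0.2584,"dz": 0,"yaw": 0}
    - {"gripper": 1,"dx": -0.2524,"dy": 0.2584,"dz": 0,"yaw": 0}
    - {"gripper": 1,"dx": -0.2524,"dy": 0.2584,"dz": 0,"yaw": 0}

```text
clock: 33.28
position: [522.8, 51.3, 151.5]
tool_rot: [0.0, 0.767, 0.641, 0.0]
ft_force: [1.2, 0.0, -0.1]
grip_width: 50.1
```

Call:
send_rows:
  series:
    - {"gripper": 1,"dx": -0.2524,"dy": 0.2584,"dz": 0,"yaw": 0}
    - {"gripper": 1,"dx": -0.2524,"dy": 0.2584,"dz": 0,"yaw": 0}
    - {"gripper": 1,"dx": -0.2524,"dy": 0.2584,"dz": 0,"yaw": 0}
    - {"gripper": 1,"dx": 0,"dy": 0,"dz": 0,"yaw": 0}
    - {"gripper": 1,"dx": 0,"dy": 0,"dz": 0,"yaw": 0}

```text
clock: 33.9
position: [596.8, -53.1, 151.1]
tool_rot: [-0.0, 0.768, 0.641, -0.0]
ft_force: [-0.1, -0.1, -0.3]
grip_width: 50.5
```

```bash
python3 - <<'E'
from h import *
o=env.get_obs();p=o["position"];g=K0-38*BY;print(p,th(),o["grip_width"],"to slot",g,move(g-p[:2]))
E
```

```text
[596.82261294 -53.05363356 151.13491101] 1.3912227678961204 50.45046833573715 to slot [597.484  -53.3654] [-0.00157186  0.00588697]
```

Floor contact is expected at z ≈ 84.6.

Call:
send_rows:
  series:
    - {"gripper": 1,"dx": 0,"dy": 0.006,"dz": 0.27,"yaw": 0.004}
    - {"gripper": 1,"dx": 0,"dy": 0,"dz": 0.24,"yaw": 0}
    - {"gripper": 1,"dx": 0,"dy": 0,"dz": 0.02,"yaw": 0}
    - {"gripper": 1,"dx": 0,"dy": 0,"dz": 0.01,"yaw": 0}
    - {"gripper": 1,"dx": 0,"dy": 0,"dz": 0,"yaw": 0}

```text
clock: 34.52
position: [598.4, -53.5, 87.8]
tool_rot: [0.001, 0.769, 0.64, 0.001]
ft_force: [-0.4, 0.1, 0.2]
grip_width: 50.2
```

Call:
send_rows:
  series:
    - {"gripper": 1,"dx": 0,"dy": 0,"dz": 0.01,"yaw": 0}
    - {"gripper": 1,"dx": 0,"dy": 0,"dz": 0.008,"yaw": 0}
    - {"gripper": 1,"dx": 0,"dy": 0,"dz": 0,"yaw": 0}

```text
clock: 34.9
position: [598.1, -53.7, 84.7]
tool_rot: [0.0, 0.769, 0.64, 0.0]
ft_force: [-1.1, 0.5, 2.0]
grip_width: 50.1
```

Call:
send_rows:
  series:
    - {"gripper": 0.5,"dx": 0,"dy": 0,"dz": -0.003,"yaw": 0}
    - {"gripper": -0.5,"dx": 0,"dy": 0,"dz": 0,"yaw": 0}
    - {"gripper": -1,"dx": 0,"dy": 0,"dz": 0,"yaw": 0}
    - {"gripper": -1,"dx": 0,"dy": 0,"dz": 0,"yaw": 0}

```text
clock: 35.4
position: [598.0, -53.7, 84.8]
tool_rot: [-0.0, 0.769, 0.64, -0.0]
ft_force: [-0.1, -0.0, -0.1]
grip_width: 85.7
```

Call:
send_rows:
  series:
    - {"gripper": -1,"dx": 0,"dy": 0,"dz": -0.1,"yaw": 0}
    - {"gripper": -1,"dx": 0,"dy": 0,"dz": -0.2,"yaw": 0}
    - {"gripper": -1,"dx": 0,"dy": 0,"dz": -0.3,"yaw": 0}
    - {"gripper": -1,"dx": 0,"dy": 0,"dz": 0,"yaw": 0}
    - {"gripper": -1,"dx": 0,"dy": 0,"dz": 0,"yaw": 0}

```text
clock: 36.02
position: [597.7, -53.6, 156.7]
tool_rot: [-0.0, 0.769, 0.64, -0.0]
ft_force: [-0.4, 0.4, -0.2]
grip_width: 85.5
```

```bash
python3 - <<'E'
from h import *
o=env.get_obs();p=o["position"];k=at("top",328/.74/4+205-.4,137/.74/4+115-.4,52)
print(p,th(),o["joint_pos"][5],"knob cam",k,"s,x",(k[:2]-K0)@BY,(k[:2]-K0)@BX,"to knob",move(K0-133.8*BY-p[:2]),K0-133.8*BY)
E
```

```text
[597.73364681 -53.59676904 156.66740687] 1.3877393435276444 -0.10139572342854188 knob cam [ 576.86447251 -147.74290752   52.        ] s,x -134.55426696724928 -3.0984750125330307 to knob [-0.79681733 -0.0023669 ] [ 580.0484  -147.56554]
```

Call:
send_rows:
  series:
    - {"gripper": -1,"dx": -0.4,"dy": -0.002,"dz": 0,"yaw": 0}
    - {"gripper": -1,"dx": -0.4,"dy": -0.002,"dz": 0,"yaw": 0}
    - {"gripper": -1,"dx": 0,"dy": 0,"dz": 0.03,"yaw": 0.342}
    - {"gripper": -1,"dx": 0,"dy": 0,"dz": 0.03,"yaw": 0.342}
    - {"gripper": -1,"dx": 0,"dy": 0,"dz": 0.03,"yaw": 0.342}

```text
clock: 36.65
position: [579.6, -147.9, 144.8]
tool_rot: [-0.001, 0.912, 0.41, -0.001]
ft_force: [0.1, -1.0, 0.1]
grip_width: 85.6
```

Call:
send_rows:
  series:
    - {"gripper": -1,"dx": 0,"dy": 0,"dz": 0.03,"yaw": 0.342}
    - {"gripper": -1,"dx": 0,"dy": 0,"dz": 0.03,"yaw": 0.342}
    - {"gripper": -1,"dx": 0,"dy": 0,"dz": 0.03,"yaw": 0.342}
    - {"gripper": -1,"dx": 0,"dy": 0,"dz": 0.03,"yaw": 0.342}
    - {"gripper": -1,"dx": 0,"dy": 0,"dz": 0.03,"yaw": 0.342}

```text
clock: 37.28
position: [579.6, -147.8, 126.7]
tool_rot: [-0.0, 1.0, -0.025, -0.001]
ft_force: [0.4, -0.0, -0.7]
grip_width: 85.2
```

Call:
send_rows:
  series:
    - {"gripper": -1,"dx": 0,"dy": 0,"dz": 0.03,"yaw": 0.342}
    - {"gripper": -1,"dx": 0,"dy": 0,"dz": 0.03,"yaw": 0.342}
    - {"gripper": -1,"dx": 0,"dy": 0,"dz": 0.03,"yaw": 0.342}
    - {"gripper": -1,"dx": 0,"dy": 0,"dz": 0.03,"yaw": 0.342}
    - {"gripper": -1,"dx": 0,"dy": 0,"dz": 0.03,"yaw": 0.342}

```text
clock: 37.9
position: [579.5, -147.8, 108.8]
tool_rot: [0.0, 0.89, -0.456, -0.001]
ft_force: [0.0, -0.8, -0.1]
grip_width: 85.6
```

Call:
send_rows:
  series:
    - {"gripper": -1,"dx": 0,"dy": 0,"dz": 0.03,"yaw": 0.342}
    - {"gripper": -1,"dx": 0,"dy": 0,"dz": 0.03,"yaw": 0.342}
    - {"gripper": -1,"dx": 0,"dy": 0,"dz": 0.03,"yaw": 0.342}
    - {"gripper": -1,"dx": 0,"dy": 0,"dz": 0,"yaw": 0}

```text
clock: 38.4
position: [579.5, -147.8, 98.1]
tool_rot: [0.0, 0.74, -0.673, -0.001]
ft_force: [-0.1, 0.2, 0.8]
grip_width: 85.3
```

```bash
python3 - <<'E'
from h import *
o=env.get_obs();p=o["position"];print(p,th(),o["joint_pos"][5],o["ft_force"],"corr",move(np.array([579.7,-148])-p[:2]))
E
```

```text
[ 579.51034577 -147.7672198    98.07808624] -1.475840678165984 2.60126715547383 [-0.08769935  0.17638913  0.81132292] corr [ 0.00208094 -0.00138941]
```

Call:
send_rows:
  series:
    - {"gripper": 1,"dx": 0,"dy": 0,"dz": 0,"yaw": 0}
    - {"gripper": 1,"dx": 0,"dy": 0,"dz": 0,"yaw": 0}
    - {"gripper": 1,"dx": 0,"dy": 0,"dz": 0,"yaw": 0}
    - {"gripper": 1,"dx": 0,"dy": 0,"dz": 0,"yaw": 0}
    - {"gripper": 1,"dx": 0,"dy": 0,"dz": 0,"yaw": 0}

```text
clock: 39.02
position: [579.5, -148.0, 99.7]
tool_rot: [0.001, 0.74, -0.673, -0.001]
ft_force: [-6.3, 0.9, 6.5]
grip_width: 40.5
```

Call:
send_rows:
  series:
    - {"gripper": 1,"dx": -0.032,"dy": -0.0091,"dz": 0,"yaw": 0}
    - {"gripper": 1,"dx": -0.032,"dy": -0.0091,"dz": 0,"yaw": 0}
    - {"gripper": 1,"dx": -0.032,"dy": -0.0091,"dz": 0,"yaw": 0}

```text
clock: 39.4
position: [581.6, -137.0, 99.7]
tool_rot: [0.001, 0.74, -0.673, -0.0]
ft_force: [-5.8, -5.7, 7.0]
grip_width: 40.4
```

```bash
cat >> h.py <<'E'
def st():
    o=env.get_obs();p=o["position"];f=o["ft_force"];print("t",o["clock"],p.round(1),"th",th().round(3),"q6",o["joint_pos"][5].round(3),"s,x",((p[:2]-K0)@BY).round(2),((p[:2]-K0)@BX).round(2),"Fy,Fx,Fz",(f[:2]@BY).round(1),(f[:2]@BX).round(1),f[2].round(1),"Tz",o["ft_torque"][2].round(3),"w",o["grip_width"].round(1))
E
python3 -c "from h import *;st()"
```

```text
Traceback (most recent call last):
  File "h.py", line 44, in st
    o=env.get_obs();p=o["position"];f=o["ft_force"];print("t",o["clock"],p.round(1),"th",th().round(3),"q6",o["joint_pos"][5].round(3),"s,x",((p[:2]-K0)@BY).round(2),((p[:2]-K0)@BX).round(2),"Fy,Fx,Fz",(f[:2]@BY).round(1),(f[:2]@BX).round(1),f[2].round(1),"Tz",o["ft_torque"][2].round(3),"w",o["grip_width"].round(1))
                                                                                                                                                                                                                                                                                                    ^^^^^^^^^^^^^^^^^^^^^
AttributeError: 'float' object has no attribute 'round'
```

Call:
send_rows:
  series:
    - {"gripper": 1,"dx": -0.032,"dy": -0.0091,"dz": 0,"yaw": 0}
    - {"gripper": 1,"dx": -0.032,"dy": -0.0091,"dz": 0,"yaw": 0}
    - {"gripper": 1,"dx": -0.032,"dy": -0.0091,"dz": 0,"yaw": 0}
    - {"gripper": 1,"dx": 0,"dy": 0,"dz": 0,"yaw": 0}

```text
clock: 39.9
position: [583.9, -124.5, 99.7]
tool_rot: [0.001, 0.74, -0.673, -0.0]
ft_force: [-4.6, -0.6, 6.3]
grip_width: 40.1
```

```bash
sed -i 's/o\["grip_width"\].round(1)/round(o["grip_width"],1)/' h.py
python3 -c "from h import *;st()"
```

```text
t 39.9 [ 583.9 -124.5   99.7] th -1.476 q6 2.642 s,x -110.42 -0.37 Fy,Fx,Fz -1.4 -4.4 6.3 Tz 0.035 w 40.1
```

Call:
send_rows:
  series:
    - {"gripper": 1,"dx": -0.016,"dy": -0.0046,"dz": 0,"yaw": 0}
    - {"gripper": 1,"dx": -0.008,"dy": -0.0023,"dz": 0,"yaw": 0}
    - {"gripper": 1,"dx": 0,"dy": 0,"dz": 0,"yaw": 0}

```text
clock: 40.28
position: [584.4, -122.2, 99.7]
tool_rot: [0.001, 0.74, -0.673, -0.0]
ft_force: [-5.2, -3.0, 5.1]
grip_width: 40.5
```

```bash
python3 -c "from h import *;st()"
```

```text
t 40.275 [ 584.4 -122.2   99.7] th -1.476 q6 2.646 s,x -108.08 -0.36 Fy,Fx,Fz -3.9 -4.6 5.1 Tz 0.034 w 40.5
```

Call:
send_rows:
  series:
    - {"gripper": 1,"dx": -0.008,"dy": -0.0023,"dz": 0,"yaw": 0}
    - {"gripper": 1,"dx": -0.008,"dy": -0.0023,"dz": 0,"yaw": 0}
    - {"gripper": 1,"dx": 0,"dy": 0,"dz": 0,"yaw": 0}

```text
clock: 40.65
position: [584.7, -120.3, 99.7]
tool_rot: [0.001, 0.74, -0.673, -0.0]
ft_force: [-6.1, -4.4, 5.7]
grip_width: 40.3
```

```bash
python3 -c "from h import *;st()"
```

```text
t 40.65 [ 584.7 -120.3   99.7] th -1.476 q6 2.65 s,x -106.15 -0.36 Fy,Fx,Fz -5.4 -5.2 5.7 Tz 0.045 w 40.3
```

Call:
send_rows:
  series:
    - {"gripper": 1,"dx": -0.008,"dy": -0.0023,"dz": 0,"yaw": 0}
    - {"gripper": 1,"dx": 0,"dy": 0,"dz": 0,"yaw": 0}

```text
clock: 40.9
position: [584.9, -119.5, 99.7]
tool_rot: [0.001, 0.74, -0.673, -0.0]
ft_force: [-6.6, -6.0, 5.1]
grip_width: 40.2
```

```bash
python3 -c "from h import *;st()"
```

```text
t 40.9 [ 584.9 -119.5   99.7] th -1.476 q6 2.651 s,x -105.34 -0.35 Fy,Fx,Fz -7.1 -5.3 5.1 Tz 0.006 w 40.2
```

Call:
send_rows:
  series:
    - {"gripper": 1,"dx": -0.008,"dy": -0.0023,"dz": 0,"yaw": 0}
    - {"gripper": 1,"dx": 0,"dy": 0,"dz": 0,"yaw": 0}

```text
clock: 41.15
position: [585.0, -118.7, 99.6]
tool_rot: [0.001, 0.74, -0.673, -0.0]
ft_force: [-6.8, -6.6, 4.8]
grip_width: 40.1
```

```bash
python3 -c "from h import *;st()"
```

```text
t 41.15 [ 585.  -118.7   99.6] th -1.476 q6 2.653 s,x -104.53 -0.35 Fy,Fx,Fz -7.8 -5.5 4.8 Tz 0.063 w 40.1
```

Call:
send_rows:
  series:
    - {"gripper": 1,"dx": -0.008,"dy": -0.0023,"dz": 0,"yaw": 0}
    - {"gripper": 1,"dx": 0,"dy": 0,"dz": 0,"yaw": 0}

```text
clock: 41.4
position: [585.2, -118.0, 99.7]
tool_rot: [0.001, 0.74, -0.673, 0.0]
ft_force: [-7.7, -7.8, 5.8]
grip_width: 40.6
```

```bash
python3 -c "
from h import *;st()
t=eyes.capture('top');cv2.imwrite('pics/top8.png',t);cv2.imwrite('pics/s8.png',eyes.capture('scene'))"
```

```text
t 41.4 [ 585.2 -118.    99.7] th -1.476 q6 2.655 s,x -103.77 -0.34 Fy,Fx,Fz -9.0 -6.2 5.8 Tz 0.129 w 40.6
```

Contact came at s ≈ −107.5. The force has since risen by about 1.4 N/mm to 9 N, so the facing is squeezed roughly 3.5 mm. Screwing anticlockwise now.

Call:
send_rows:
  series:
    - {"gripper": 1,"dx": 0,"dy": 0,"dz": 0.0012,"yaw": -0.35}
    - {"gripper": 1,"dx": 0,"dy": 0,"dz": 0.0012,"yaw": -0.35}
    - {"gripper": 1,"dx": 0,"dy": 0,"dz": 0.0012,"yaw": -0.35}
    - {"gripper": 1,"dx": 0,"dy": 0,"dz": 0.0012,"yaw": -0.35}
    - {"gripper": 1,"dx": 0,"dy": 0,"dz": 0.0012,"yaw": -0.35}

```text
clock: 42.12
position: [585.5, -117.7, 99.0]
tool_rot: [0.001, 0.962, -0.274, -0.0]
ft_force: [-4.6, -5.8, 4.6]
grip_width: 40.4
```

```bash
python3 -c "from h import *;st()"
```

```text
t 42.125 [ 585.5 -117.7   99. ] th -0.554 q6 1.733 s,x -103.48 -0.06 Fy,Fx,Fz -6.5 -3.4 4.6 Tz -0.047 w 40.4
```

Call:
send_rows:
  series:
    - {"gripper": 1,"dx": 0,"dy": 0,"dz": 0.0012,"yaw": -0.35}
    - {"gripper": 1,"dx": 0,"dy": 0,"dz": 0.0012,"yaw": -0.35}
    - {"gripper": 1,"dx": 0,"dy": 0,"dz": 0.0012,"yaw": -0.35}
    - {"gripper": 1,"dx": 0,"dy": 0,"dz": 0.0012,"yaw": -0.35}
    - {"gripper": 1,"dx": 0,"dy": 0,"dz": 0.0012,"yaw": -0.35}

```text
clock: 42.75
position: [585.6, -117.3, 98.4]
tool_rot: [0.001, 0.984, 0.18, -0.0]
ft_force: [-5.7, -4.0, 5.5]
grip_width: 40.0
```

```bash
python3 -c "from h import *;st()"
```

```text
t 42.75 [ 585.6 -117.3   98.4] th 0.362 q6 0.816 s,x -103.06 -0.07 Fy,Fx,Fz -5.0 -4.9 5.5 Tz -0.048 w 40.0
```

Call:
send_rows:
  series:
    - {"gripper": 1,"dx": 0,"dy": 0,"dz": 0.0012,"yaw": -0.35}
    - {"gripper": 1,"dx": 0,"dy": 0,"dz": 0.0012,"yaw": -0.35}
    - {"gripper": 1,"dx": 0,"dy": 0,"dz": 0.0012,"yaw": -0.35}
    - {"gripper": 1,"dx": 0,"dy": 0,"dz": 0.0012,"yaw": -0.35}
    - {"gripper": 1,"dx": 0,"dy": 0,"dz": 0.0012,"yaw": -0.35}

```text
clock: 43.38
position: [585.3, -117.1, 97.7]
tool_rot: [-0.0, 0.803, 0.597, -0.001]
ft_force: [-9.5, -2.2, 8.1]
grip_width: 40.4
```

Call:
send_rows:
  series:
    - {"gripper": 1,"dx": 0,"dy": 0,"dz": 0.0012,"yaw": -0.35}
    - {"gripper": 1,"dx": 0,"dy": 0,"dz": 0.0012,"yaw": -0.35}
    - {"gripper": 1,"dx": 0,"dy": 0,"dz": 0.0012,"yaw": -0.35}
    - {"gripper": 1,"dx": 0,"dy": 0,"dz": 0.0012,"yaw": -0.35}
    - {"gripper": 1,"dx": 0,"dy": 0,"dz": 0.0012,"yaw": -0.35}

```text
clock: 44.0
position: [585.0, -117.1, 97.0]
tool_rot: [-0.001, 0.456, 0.89, -0.001]
ft_force: [-11.3, -2.5, 10.3]
grip_width: 40.4
```

```bash
python3 -c "from h import *;st()"
```

```text
t 44.0 [ 585.  -117.1   97. ] th 2.195 q6 -1.016 s,x -102.96 -0.69 Fy,Fx,Fz -4.6 -10.7 10.3 Tz -0.031 w 40.4
```

Call:
send_rows:
  series:
    - {"gripper": 1,"dx": 0,"dy": 0,"dz": 0.0012,"yaw": -0.35}
    - {"gripper": 1,"dx": 0,"dy": 0,"dz": 0.0012,"yaw": -0.35}
    - {"gripper": 1,"dx": 0,"dy": 0,"dz": 0.0012,"yaw": -0.35}
    - {"gripper": 1,"dx": 0,"dy": 0,"dz": 0.0012,"yaw": -0.35}
    - {"gripper": 1,"dx": 0,"dy": 0,"dz": 0.0012,"yaw": -0.35}

```text
clock: 44.62
position: [584.8, -117.4, 96.3]
tool_rot: [-0.002, 0.015, 1.0, -0.0]
ft_force: [-12.4, -6.2, 10.5]
grip_width: 40.2
```

Call:
send_rows:
  series:
    - {"gripper": 1,"dx": 0,"dy": 0,"dz": 0.0012,"yaw": -0.35}
    - {"gripper": 1,"dx": 0,"dy": 0,"dz": 0.0012,"yaw": -0.35}
    - {"gripper": 1,"dx": 0,"dy": 0,"dz": 0.0012,"yaw": -0.35}
    - {"gripper": 1,"dx": 0,"dy": 0,"dz": 0.0012,"yaw": -0.35}

```text
clock: 45.12
position: [584.8, -117.8, 95.8]
tool_rot: [-0.002, -0.344, 0.939, -0.0]
ft_force: [-10.6, -6.3, 9.8]
grip_width: 40.4
```

```bash
python3 -c "from h import *;st()"
```

```text
t 45.125 [ 584.8 -117.8   95.8] th 3.844 q6 -2.666 s,x -103.63 -0.72 Fy,Fx,Fz -8.1 -9.3 9.8 Tz -0.024 w 40.4
```

Call:
send_rows:
  series:
    - {"gripper": -0.5,"dx": 0,"dy": 0,"dz": 0,"yaw": 0}
    - {"gripper": -0.5,"dx": 0,"dy": 0,"dz": 0,"yaw": 0}
    - {"gripper": -0.5,"dx": 0,"dy": 0,"dz": 0,"yaw": 0}
    - {"gripper": -0.5,"dx": 0,"dy": 0,"dz": 0,"yaw": 0.35}
    - {"gripper": -0.5,"dx": 0,"dy": 0,"dz": 0,"yaw": 0.35}

```text
clock: 45.75
position: [585.9, -116.4, 94.9]
tool_rot: [0.0, -0.161, 0.987, 0.0]
ft_force: [0.3, 0.4, 0.2]
grip_width: 64.0
```

Call:
send_rows:
  series:
    - {"gripper": -0.5,"dx": 0,"dy": 0,"dz": 0,"yaw": 0.35}
    - {"gripper": -0.5,"dx": 0,"dy": 0,"dz": 0,"yaw": 0.35}
    - {"gripper": -0.5,"dx": 0,"dy": 0,"dz": 0,"yaw": 0.35}
    - {"gripper": -0.5,"dx": 0,"dy": 0,"dz": 0,"yaw": 0.35}
    - {"gripper": -0.5,"dx": 0,"dy": 0,"dz": 0,"yaw": 0.35}

```text
clock: 46.38
position: [585.9, -116.4, 94.9]
tool_rot: [0.0, 0.293, 0.956, 0.0]
ft_force: [0.4, -0.4, -0.5]
grip_width: 63.9
```

Call:
send_rows:
  series:
    - {"gripper": -0.5,"dx": 0,"dy": 0,"dz": 0,"yaw": 0.35}
    - {"gripper": -0.5,"dx": 0,"dy": 0,"dz": 0,"yaw": 0.35}
    - {"gripper": -0.5,"dx": 0,"dy": 0,"dz": 0,"yaw": 0.35}
    - {"gripper": -0.5,"dx": 0,"dy": 0,"dz": 0,"yaw": 0.35}
    - {"gripper": -0.5,"dx": 0,"dy": 0,"dz": 0,"yaw": 0.35}

```text
clock: 47.0
position: [585.9, -116.4, 95.0]
tool_rot: [0.0, 0.685, 0.728, 0.0]
ft_force: [0.1, 0.8, 0.8]
grip_width: 63.9
```

```bash
python3 -c "from h import *;st();p=env.get_obs()['position'];print('to knob',move(np.array([584.9,-117.6])-p[:2]))"
```

```text
t 47.0 [ 585.9 -116.4   95. ] th 1.632 q6 -0.453 s,x -102.11 0.12 Fy,Fx,Fz 0.8 -0.0 0.8 Tz 0.014 w 63.9
to knob [-0.00926224 -0.00923851]
```

Call:
send_rows:
  series:
    - {"gripper": 1,"dx": 0,"dy": 0,"dz": 0,"yaw": 0}
    - {"gripper": 1,"dx": 0,"dy": 0,"dz": 0,"yaw": 0}
    - {"gripper": 1,"dx": 0,"dy": 0,"dz": 0,"yaw": 0}
    - {"gripper": 1,"dx": 0,"dy": 0,"dz": 0,"yaw": 0}

```text
clock: 47.5
position: [585.1, -116.5, 95.4]
tool_rot: [-0.001, 0.681, 0.732, -0.001]
ft_force: [-7.0, -0.8, 7.6]
grip_width: 40.4
```

```bash
python3 -c "from h import *;st()"
```

```text
t 47.5 [ 585.1 -116.5   95.4] th 1.642 q6 -0.464 s,x -102.35 -0.69 Fy,Fx,Fz -2.0 -6.7 7.6 Tz -0.047 w 40.4
```

Call:
send_rows:
  series:
    - {"gripper": 1,"dx": 0,"dy": 0,"dz": 0.001,"yaw": -0.35}
    - {"gripper": 1,"dx": 0,"dy": 0,"dz": 0.001,"yaw": -0.35}
    - {"gripper": 1,"dx": 0,"dy": 0,"dz": 0.001,"yaw": -0.35}
    - {"gripper": 1,"dx": 0,"dy": 0,"dz": 0.001,"yaw": -0.35}
    - {"gripper": 1,"dx": 0,"dy": 0,"dz": 0.001,"yaw": -0.35}

```text
clock: 48.12
position: [584.4, -116.9, 94.9]
tool_rot: [-0.002, 0.284, 0.959, -0.001]
ft_force: [-13.7, -3.1, 11.3]
grip_width: 40.4
```

```bash
python3 -c "from h import *;st()"
```

```text
t 48.125 [ 584.4 -116.9   94.9] th 2.565 q6 -1.386 s,x -102.88 -1.26 Fy,Fx,Fz -5.6 -12.9 11.3 Tz -0.132 w 40.4
```

Call:
send_rows:
  series:
    - {"gripper": 1,"dx": 0,"dy": 0,"dz": 0.001,"yaw": -0.2}
    - {"gripper": 1,"dx": 0,"dy": 0,"dz": 0,"yaw": -0.2}

```text
clock: 48.38
position: [584.4, -117.1, 94.8]
tool_rot: [-0.002, 0.184, 0.983, -0.001]
ft_force: [-14.7, -4.1, 11.2]
grip_width: 40.4
```

```bash
python3 -c "from h import *;st()"
```

```text
t 48.375 [ 584.4 -117.1   94.8] th 2.772 q6 -1.593 s,x -103.06 -1.31 Fy,Fx,Fz -6.7 -13.7 11.2 Tz -0.11 w 40.4
```

Call:
send_rows:
  series:
    - {"gripper": 1,"dx": 0,"dy": 0,"dz": 0,"yaw": -0.2}
    - {"gripper": 1,"dx": 0,"dy": 0,"dz": 0,"yaw": -0.1}

```text
clock: 48.62
position: [584.3, -117.3, 94.7]
tool_rot: [-0.003, 0.107, 0.994, -0.001]
ft_force: [-14.9, -4.8, 10.6]
grip_width: 40.3
```

```bash
python3 -c "from h import *;st()"
```

```text
t 48.625 [ 584.3 -117.3   94.7] th 2.928 q6 -1.748 s,x -103.23 -1.33 Fy,Fx,Fz -7.4 -13.8 10.6 Tz -0.208 w 40.3
```

Call:
send_rows:
  series:
    - {"gripper": 1,"dx": 0,"dy": 0,"dz": 0,"yaw": -0.2}
    - {"gripper": 1,"dx": 0,"dy": 0,"dz": 0,"yaw": -0.1}

```text
clock: 48.88
position: [586.7, -117.6, 94.7]
tool_rot: [0.002, 0.03, 1.0, -0.001]
ft_force: [2.4, -4.5, -2.1]
grip_width: 40.6
```

```bash
python3 -c "from h import *;st()"
```

```text
t 48.875 [ 586.7 -117.6   94.7] th 3.082 q6 -1.905 s,x -103.08 1.11 Fy,Fx,Fz -4.0 3.2 -2.1 Tz -0.867 w 40.6
```

Call:
send_rows:
  series:
    - {"gripper": 1,"dx": 0,"dy": 0,"dz": 0,"yaw": -0.2}
    - {"gripper": 1,"dx": 0,"dy": 0,"dz": 0,"yaw": -0.1}

```text
clock: 49.12
position: [587.4, -117.2, 94.8]
tool_rot: [0.003, -0.049, 0.999, -0.001]
ft_force: [6.8, -3.2, 1.4]
grip_width: 40.6
```

```bash
python3 -c "from h import *;st()"
```

```text
t 49.125 [ 587.4 -117.2   94.8] th 3.239 q6 -2.062 s,x -102.6 1.72 Fy,Fx,Fz -1.9 7.3 1.4 Tz -0.125 w 40.6
```

Torque spiked to −0.87 N m and then the pads slipped, which suggests the hard stop. I'll confirm with a firmer grip.

Call:
send_rows:
  series:
    - {"gripper": 1,"dx": 0,"dy": 0,"dz": 0,"yaw": 0}
    - {"gripper": 1,"dx": 0,"dy": 0,"dz": 0,"yaw": 0}
    - {"gripper": 1,"dx": 0,"dy": 0,"dz": 0,"yaw": -0.15}
    - {"gripper": 1,"dx": 0,"dy": 0,"dz": 0,"yaw": 0}
  grip_force: 100

```text
clock: 49.62
position: [587.4, -117.1, 94.9]
tool_rot: [0.003, -0.087, 0.996, -0.001]
ft_force: [7.5, -0.7, -2.4]
grip_width: 39.5
```

```bash
python3 -c "from h import *;st()"
```

```text
t 49.625 [ 587.4 -117.1   94.9] th 3.316 q6 -2.139 s,x -102.47 1.66 Fy,Fx,Fz 0.7 7.5 -2.4 Tz -0.599 w 39.5
```

Call:
send_rows:
  series:
    - {"gripper": 1,"dx": 0,"dy": 0,"dz": 0,"yaw": -0.15}
    - {"gripper": 1,"dx": 0,"dy": 0,"dz": 0,"yaw": 0}

```text
clock: 49.88
position: [586.4, -117.2, 94.9]
tool_rot: [0.001, -0.124, 0.992, -0.0]
ft_force: [-0.5, -2.6, 4.4]
grip_width: 39.4
```

```bash
python3 -c "from h import *;st()"
```

```text
t 49.875 [ 586.4 -117.2   94.9] th 3.391 q6 -2.214 s,x -102.78 0.72 Fy,Fx,Fz -2.6 -0.0 4.4 Tz -1.713 w 39.4
```

Torque of 1.7 N m with no turning means the knob is hard against its stop. Releasing and lifting clear.

Call:
send_rows:
  series:
    - {"gripper": -0.5,"dx": 0,"dy": 0,"dz": 0,"yaw": 0}
    - {"gripper": -1,"dx": 0,"dy": 0,"dz": 0,"yaw": 0}
    - {"gripper": -1,"dx": 0,"dy": 0,"dz": 0,"yaw": 0}
    - {"gripper": -1,"dx": 0,"dy": 0,"dz": 0,"yaw": 0}

```text
clock: 50.38
position: [585.8, -116.4, 94.2]
tool_rot: [-0.0, -0.125, 0.992, 0.0]
ft_force: [0.2, 0.7, 0.2]
grip_width: 85.5
```

Call:
send_rows:
  series:
    - {"gripper": -1,"dx": 0,"dy": 0,"dz": -0.15,"yaw": 0}
    - {"gripper": -1,"dx": 0,"dy": 0,"dz": -0.4,"yaw": 0}
    - {"gripper": -1,"dx": 0,"dy": 0,"dz": -0.4,"yaw": 0}
    - {"gripper": -1,"dx": 0,"dy": 0,"dz": -0.4,"yaw": 0}
    - {"gripper": -1,"dx": 0,"dy": 0,"dz": 0,"yaw": 0}

```text
clock: 51.0
position: [586.7, -116.8, 261.6]
tool_rot: [0.004, -0.125, 0.992, -0.002]
ft_force: [-0.2, -0.0, -1.3]
grip_width: 85.5
```

```bash
python3 - <<'E'
from h import *
st();v=np.array([470,200.])-env.get_obs()["position"][:2];print("aside",move(v))
E
```

```text
t 51.0 [ 586.7 -116.8  261.6] th 3.392 q6 -2.214 s,x -102.34 0.97 Fy,Fx,Fz -0.1 -0.2 -1.3 Tz 0.028 w 85.5
aside [0.28721893 2.79885987]
```

Call:
send_rows:
  series:
    - {"gripper": -1,"dx": 0.036,"dy": 0.35,"dz": 0,"yaw": 0}
    - {"gripper": -1,"dx": 0.036,"dy": 0.35,"dz": 0,"yaw": 0}
    - {"gripper": -1,"dx": 0.036,"dy": 0.35,"dz": 0,"yaw": 0}
    - {"gripper": -1,"dx": 0.036,"dy": 0.35,"dz": 0,"yaw": 0}
    - {"gripper": -1,"dx": 0.036,"dy": 0.35,"dz": 0,"yaw": 0}

```text
clock: 51.62
position: [512.0, 82.8, 256.4]
tool_rot: [-0.0, -0.125, 0.992, 0.0]
ft_force: [0.6, 0.1, 0.0]
grip_width: 85.3
```

Call:
send_rows:
  series:
    - {"gripper": -1,"dx": 0.036,"dy": 0.35,"dz": 0,"yaw": 0}
    - {"gripper": -1,"dx": 0.036,"dy": 0.35,"dz": 0,"yaw": 0}
    - {"gripper": -1,"dx": 0.036,"dy": 0.35,"dz": 0,"yaw": 0}
    - {"gripper": -1,"dx": 0,"dy": 0,"dz": 0,"yaw": 0}
    - {"gripper": -1,"dx": 0,"dy": 0,"dz": 0,"yaw": 0}

```text
clock: 52.25
position: [469.1, 200.1, 256.3]
tool_rot: [-0.0, -0.125, 0.992, -0.0]
ft_force: [0.1, 0.1, 0.6]
grip_width: 85.3
```

```bash
python3 - <<'E'
from h import *
st();t=eyes.capture("top");s=eyes.capture("scene");cv2.imwrite("pics/top9.png",t);cv2.imwrite("pics/s9.png",s)
a=crop(t,200,110,340,220,4);b=crop(s,165,180,305,290,4)
cv2.imwrite("pics/c9.png",cv2.resize(np.hstack([a,b]),None,fx=.71,fy=.71))
print("s of blocks via fit D,C:",fit(t,(325,214),38)[:2],fit(cv2.imread("pics/top0.png"),(264,200),38)[:2],fit(t,(264,200),38)[:2])
E
```

```text
t 52.25 [469.1 200.1 256.3] th 3.392 q6 -1.648 s,x 187.82 -172.34 Fy,Fx,Fz 0.1 0.0 0.6 Tz -0.069 w 85.3
s of blocks via fit D,C: (array([ 439.38715852, -174.44098598,    3.31567123]), np.float64(0.9591050647434847)) (array([ 4.74420808e+02, -1.09654038e+01, -1.84370063e-01]), np.float64(0.9360525406152782)) (array([ 4.74664838e+02, -1.10971094e+01, -1.93008621e-01]), np.float64(0.9293906196508045))
```

View pics/c9.png

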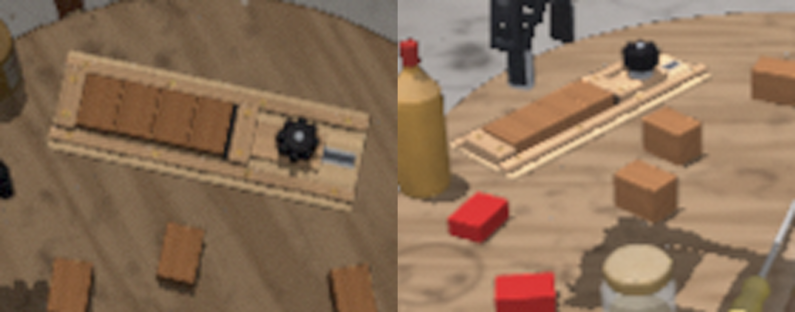

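The picture shows four thin blocks tight in one level row from (80,100) to (240,125), with the jaw against them. The knob is down, the gripper is well clear, and the thick blocks are unmoved. Handing in.

```bash
python3 -c "
from bench import env
print(env.finish_job())"
```

```text
the job is handed in; nothing more can be done
None
```

The job is done and handed in at about 52 s on the robot's clock; no verdict was reported.

**What I did:** The starting block was thin, so I placed the three other thin blocks behind it in one row. I slackened the knob by about 6.5 rad and slid the jaw back about 133 mm. After placing the blocks, I pushed the jaw up, tightened the knob anticlockwise and let go. One of the thin blocks was knocked about 30 mm aside during the run; I measured its position again before gripping it.

**Last checks:**
- **Row:** the last picture shows four thin blocks tight together, flat and square against the stop.
- **Knob:** it stalled at 1.7 N m without turning, so it is at its stop.
- **Facing:** I estimate about 4 mm of squeeze, from the jaw's position and the rise in force. I could not read it directly.
- **Other blocks:** two of the three thick blocks, measured again, were still in place, the one nearest the board to within 0.3 mm. The third and the jars I checked only by eye. The red decoys were not touched.

**What disagreed:**
- **Slip:** the pads slipped once on the knob at the end stop, with 60 N grip. I repeated it at 100 N to confirm the stop.
- **Camera:** one hand-picked camera reading put the slackened knob about 3 mm to one side of the arm's reading. I used the arm's, and the grip was good.

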